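Stand the toppled caddy up and hang it on the free hook

ROBOT

A 7-joint arm with a two-finger parallel gripper is mounted at the origin on the work surface. World frame = base frame: x ahead of the robot, y to its left, z up, the work surface at z = 0. Lengths are in mm, angles in rad, forces in N, time in s.
With the tool pointing down it reaches from about 400 to 900 mm from the base axis. Payload 5.5 kg.
Tool frame: the origin (TCP) lies at the very end of the fingers, on their centre line; the grasp point (between the pads) lies 19 mm behind it; z points along the fingers, y is the line along which they close (so a half turn about z gives the same grasp; the last joint's range is limited). The gripper opens to 92 mm and grips with 3 to 60 N. Pads are 19 mm wide; open, the fingers measure 130 mm over their backs; the gripper's body (75 mm by 190 mm) begins 47 mm behind the grasp point.
Start: joints at [1.597, 0.501, -0.427, 1.55, 0.221, 1.138, -0.21], TCP at [152.52, -631.853, 226.729] pointing down, gripper open.
Joint ranges: [-2.88, 2.88], [-0.31, 2.03], [-1.54, 1.56], [0.2, 2.42], [-1.41, 4.55], [0.19, 2.02], [-2.57, 2.57]. Speed limits (rad/s): [2.57, 2.57, 3.14, 3.14, 3.14, 3.14, 3.14].

INTERFACE

Orientations are given as a unit quaternion [w, x, y, z].
In Python, from plant import * gives the robot as it stands. The module is installed in compiled form; this text tells all that it offers.
- The arm moves only by the tool servo_tool, never from a script. Its arguments are lists of equal length, an entry for each row: "rot": the turn, a rotation vector about the tool's x, y, z normalised to -1 to 1, where 1 is 30 degrees, a list of three; "xyz": the shift along the tool's x, y, z normalised to -1 to 1, where 1 is 10 cm, a list of three; "jaw": the opening, from 0 (shut) to 1 (fully open). A call has 1 to 5 rows; each row is the pose to reach, as a shift and turn from the pose commanded when the call began, along the tool's axes at that moment; what a row does not reach only later rows make up. A row lasts 1/10 s, in which the tool goes at most 50 mm and 8.59 degrees, less where a joint would pass 70% of its speed; a pose out of reach is approached as far as the arm can. A call with a number of a shift or a turn outside -1 to 1 is refused whole. A call with a gripper value outside its range is refused whole. The fingers move at their own pace and stop on an object; "grip_force" is the grip in N (left out, the last holds). Time passes only in rows, so rows that repeat a pose let the fingers close. It gives the time, the measured TCP pose, the force, the opening and the grip force at its end, in the units of the state.
- observe(): the state, without advancing time (a new reading comes with each control period).
- get_image(name): name is "side" or "top" or "wrist"; returns a dict with "pixels" (400x640x3 uint8, red, green, blue), "intrinsics" (3x3 intrinsics, pixels), "pose" (4x4, takes a point from camera to world coordinates); the wrist camera has in their place "mount" (4x4, takes a point from camera to tool coordinates, whose origin is the TCP and whose axes are the flange's). Camera axes: x right, y up, looking along -z (the intrinsics and any distortion apply to the point x, -y, -z); pixel columns grow to the right and rows downward; lengths in mm; the calibration is good to about 2 mm. A picture is of the moment at which its call begins: read the wrist's pose just before it. There is no depth.
- finish_job(): hands the job in; it is judged then, once.
The state is a dict: "time": time; "q": joint angles; "joint_vel": joint speeds; "tau": joint torques, N m; "tcp_pos": TCP position; "tcp_rot": TCP orientation; "force": force on the tool from outside, world axes, zero at the start; "wrist_torque": the same for the moment, N m; "opening": opening from 0.0 (shut) to 1.0 (fully open); "grasp_force": force on a finger pad.
Only numpy, scipy, OpenCV 4.12 (cv2) and the standard library are available. Lean on these libraries where they do the work, as an engineer would, in place of code of your own. Each camera call takes 0.05 s, during which the arm holds its last target. There are 200 camera calls.

TASK

The small grey shoe-care caddy has toppled onto its back. Stand it upright on the shelf and let go of it for a moment so that it stands by itself, then take it by its steel handle and hang it by the middle of the handle on the one empty hook of the low hook rail, so that it hangs straight and still when you let go. Leave the other things where they are.

Things in the scene. Friction and masses are not known exactly. Their poses are not given: they have to be found in the camera images.
- caddy: grey plastic caddy, open at the top, 0.13 to 0.25 kg, fixed steel strap handle over its mouth. +x points from its floor out through the mouth to the handle, y along the handle bar. Starts on its back, z up. Bin outside: x -40 (floor) to 40 (rim), y -33 to 33, z 0 to 64 mm; walls 3 mm; 156 mm tall with handle. Origin: centre of the back wall's outside. Alike after a half turn about x
- handle (a point): middle of the handle bar's underside, at (108, 0, 32) mm in the caddy's frame, same axes; it rests on the hook. Steel strap 16 mm wide (z 24 to 40). Bar 100 mm long in y, 8 mm thick (x 108 to 116). Two legs, 4 mm thick, leave the rim at y = +-30, splay out to y = +-48 at x = 78 and run straight up to the bar's ends
- bottom (a point): centre of the caddy's outer floor, at (-40, 0, 32) mm in the caddy's frame (same axes)
- hook_free: the empty one of three like steel hooks, fixed, 8 mm wire. Origin on the rail's axis, 220 mm above the shelf; -x points out along the hook, z up. Level arm to x = -100 mm (its top at z = 4), then turned up to the tip at x = -110 (top at z = 28). Hooks are 120 mm apart in y; the others carry a shoehorn and a lint comb, up to 46 mm wide, hanging at x = -50 down to z = -175
- hook_rail: fixed hook rail: 14 mm steel bar along its y, 440 mm long, axis 220 mm above the shelf, on posts at y = +-210 mm with feet 100 x 30 x 8 mm. Origin on the shelf under the middle of the bar; hooks point to its -x
- watch_stand: bystander: clear acrylic watch stand, foot 80 x 70 mm, bar across the top, 80 mm tall; origin under its middle
- brush: bystander: stainless shoe-cleaning brush lying along its x, 175 mm long (-85 to +90), 40 mm wide, 20 mm high; origin on the shelf
- spool: bystander: hair-tie spool, 50 mm across, 32 mm high; origin under its middle
- dish: bystander: round wooden dish with two safety pins, 110 mm across, 18 mm high; origin under its middle
- polish: bystander: flat polish tin, 68 mm across, 30 mm high; origin under its middle
Mind the look-alikes: they are no part of the job. Leave any green, orange or red look-alike of the caddy alone.

How it is judged:
By the outcome, as a careful person would: the job done as asked, in the order asked, and still so for the second after the job is handed in, with the robot touching nothing.
It also fails if it takes over 58 s, if anything falls off the work surface, if the arm or the gripper's body presses on something with over 40 N, if the wrist force passes 120 N, or if a joint passes its speed limit or range.

## Working session

There is one attempt and no reset: what is moved stays moved. The work goes in short steps, Python scripts to look and compute and a tool call to move; the robot and the scene stay as the last step left them, time stands still between calls to the robot, and variables do not carry over. Pictures are saved under pics/ and viewed, at most 10 in all, crops included, and the job is handed in when it is done.

Besides the shell and the picture viewer there is one more tool, called after "Request:" by a JSON object that holds its "fn" and its "kwargs". servo_tool: Moves the arm, as the interface text tells. Scaled input: -1 to 1 covers 10 cm each way for a shift and 30 degrees each way for a turn. Its arguments: {"type":"object","properties":{"rot":{"type":"array","items":{"type":"array","items":{"type":"number","minimum":-1,"maximum":1}}},"xyz":{"type":"array","items":{"type":"array","items":{"type":"number","minimum":-1,"maximum":1}}},"jaw":{"type":"array","items":{"type":"number"}},"grip_force":{"type":"number"}},"required":["rot","xyz","jaw"]}

```bash
mkdir -p pics
python3 - <<'E'
from plant import *
import cv2, numpy as np
s=observe(); print(s)
for n in ["side","top"]:
    d=get_image(n); cv2.imwrite(f"pics/{n}0.png",d["pixels"][:,:,::-1]); np.savez(f"{n}.npz",K=d["intrinsics"],P=d["pose"]); print(n,d["intrinsics"],d["pose"],d.keys())
E
```

```text
{'time': 0.0, 'q': array([ 1.59716674,  0.5018788 , -0.42678293,  1.55143478,  0.22074862,
        1.13827217, -0.21030715]), 'joint_vel': array([ 0.00105291,  0.00038002,  0.00020701, -0.00111213, -0.00295258,
       -0.00071298,  0.00027761]), 'tau': array([ 1.53976445e-03, -5.66567624e+01, -5.81622183e+00, -2.79107666e+01,
       -6.90383068e-02,  3.06176010e-02,  1.71293373e-04]), 'tcp_pos': array([ 152.3129547 , -631.1909954 ,  225.66452374]), 'tcp_rot': array([-9.73373201e-04,  9.92995750e-01,  1.18146057e-01, -5.36567006e-05]), 'force': array([ 0.08345331,  0.39417463, -0.2876751 ]), 'wrist_torque': array([-0.01173461,  0.02279141, -0.02789362]), 'grasp_force': 0.0, 'opening': 1.000912979440945}
side [[451.93875702   0.         316.63578106]
 [  0.         451.93875702 192.06709523]
 [  0.           0.           1.        ]] [[-8.08054733e-01  4.30586187e-01 -4.02048608e-01 -7.51472062e+01]
 [-5.89026270e-01 -5.79209069e-01  5.63528976e-01  7.70356916e+02]
 [ 9.77759304e-03  6.92179449e-01  7.21659206e-01  1.14129226e+03]
 [ 0.00000000e+00  0.00000000e+00  0.00000000e+00  1.00000000e+00]] dict_keys(['pixels', 'intrinsics', 'pose'])
top [[367.03899642   0.         320.54010119]
 [  0.         367.03899642 204.74253538]
 [  0.           0.           1.        ]] [[ 9.35225415e-03  9.77583903e-01 -2.10338414e-01  2.97559273e+02]
 [-9.99951258e-01  8.47721093e-03 -5.06143097e-03  2.02211990e+00]
 [-3.16489034e-03  2.10375497e-01  9.77615535e-01  1.01888071e+03]
 [ 0.00000000e+00  0.00000000e+00  0.00000000e+00  1.00000000e+00]] dict_keys(['pixels', 'intrinsics', 'pose'])
```

View pics/side0.png

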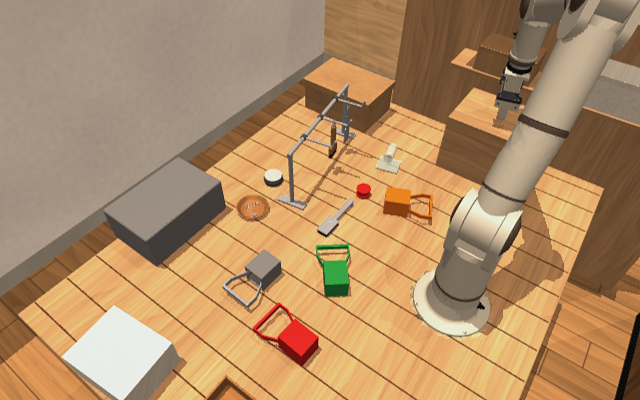

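View pics/top0.png

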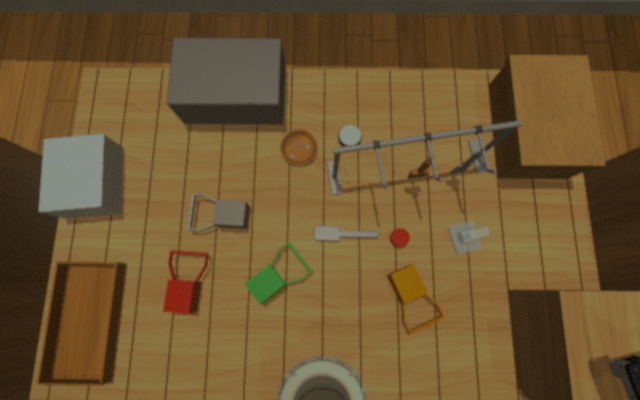

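The side view shows the grey caddy at about (255,275), and the top view has it at (218,213) with the handle pointing to +y. The rail runs from (335,165) to (515,125) in the top view. The hook at about (380,165) looks empty. I'll enlarge both.

Run:
```python
import cv2, numpy as np
t=cv2.imread("pics/top0.png"); s=cv2.imread("pics/side0.png")
r=lambda im,x,y,w,h,f:cv2.resize(im[y:y+h,x:x+w],None,fx=f,fy=f,interpolation=cv2.INTER_CUBIC)
# A: top: caddy 180..255,185..240 ; rail 325..525,115..205
a=r(t,180,185,80,55,5); b=r(t,325,110,200,100,4)
c=np.zeros((275+400,800,3),np.uint8)
A=np.zeros((600,800,3),np.uint8); A[:220,:320]=r(t,180,185,80,55,4); A[:220,320:800]=r(s,215,240,120,55,4)[:, :480]; A[220:600]=r(t,325,115,200,95,4)
cv2.imwrite("pics/crop1.png",A)
cv2.imwrite("pics/crop2.png",r(s,215,75,160,145,4)[:600])
```

```text
(no output)
```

View pics/crop1.png

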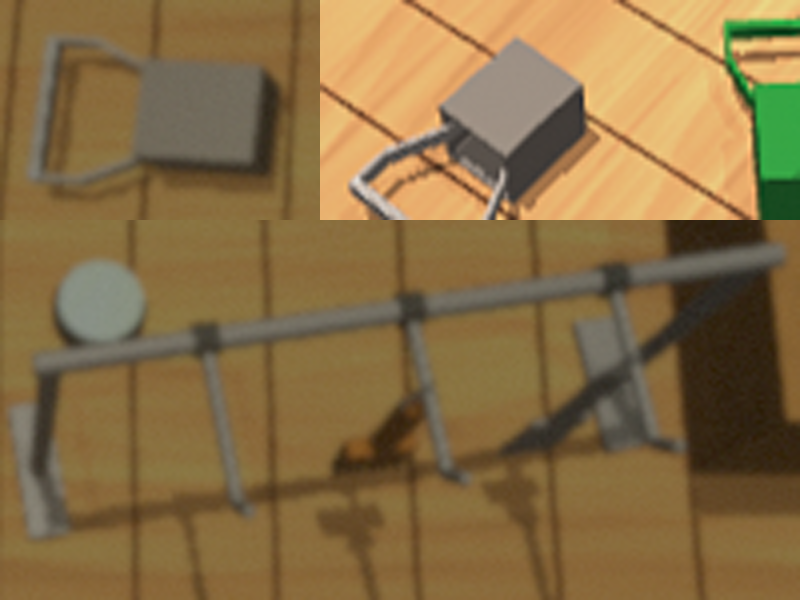

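View pics/crop2.png

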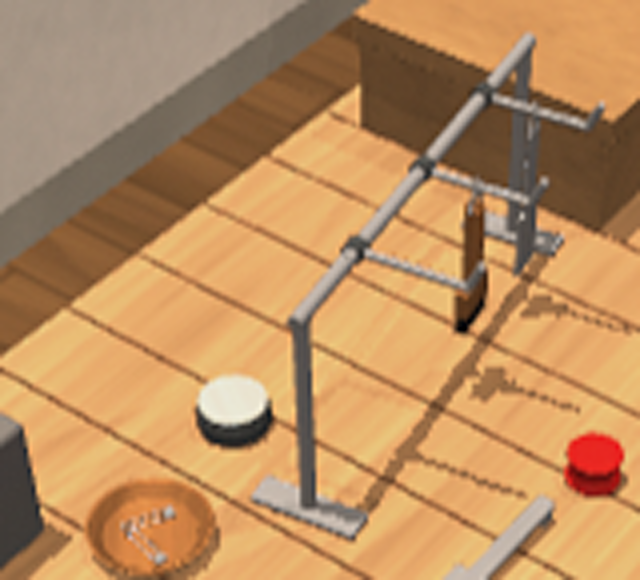

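The crops show the leftmost (+y) hook is empty: the middle one carries the brown shoehorn and the third carries the comb. I'll fit the rail and caddy poses to points read from both views.

```bash
cat > h.py <<'E'
import numpy as np
from scipy.optimize import least_squares
C={n:np.load(f"{n}.npz") for n in("side","top")}
def proj(n,X,K=None,P=None):
    K=C[n]["K"] if K is None else K; P=C[n]["P"] if P is None else P
    c=(np.atleast_2d(X)-P[:3,3])@P[:3,:3]; c=c*[1,-1,-1]
    return (c/c[:,2:])@K[:2].T
def back(n,uv,z):
    K,P=C[n]["K"],C[n]["P"]; d=np.linalg.solve(K,[*uv,1])*[1,-1,-1]; d=P[:3,:3]@d
    return P[:3,3]+d*(z-P[2,3])/d[2]
def place(p,L):  # p = x,y,yaw ; local points
    c,s=np.cos(p[2]),np.sin(p[2]); L=np.atleast_2d(np.array(L,float))
    return np.c_[p[0]+c*L[:,0]-s*L[:,1],p[1]+s*L[:,0]+c*L[:,1],L[:,2]]
def fit(obs,p0):  # obs: (view,uv,local)
    f=lambda p:np.concatenate([(proj(n,place(p,l))[0]-uv) for n,uv,l in obs])
    r=least_squares(f,p0,loss="soft_l1",f_scale=2); return r.x,f(r.x).reshape(-1,2).round(1)
E
python3 - <<'E'
from h import *
t=lambda x,y:np.array([325+x/4,115+(y-220)/4]); tc=lambda x,y:np.array([180+x/4,185+y/4])
s=lambda x,y:np.array([215+x/4,75+y/4]); sc=lambda x,y:np.array([215+(x-320)/4,240+y/4])
o=[("top",t(38,362),(0,220,220)),("top",t(785,254),(0,-220,220)),("top",t(205,337),(0,120,222)),("top",t(411,306),(0,0,222)),("top",t(614,278),(0,-120,222)),
("top",t(245,510),(-110,120,248)),("top",t(460,479),(-110,0,248)),("top",t(678,446),(-110,-120,248)),
("side",s(300,320),(0,220,220)),("side",s(528,42),(0,-220,220)),("side",s(357,247),(0,120,220)),("side",s(426,166),(0,0,220)),("side",s(487,97),(0,-120,220)),("side",s(480,268),(-110,120,248)),("side",s(544,182),(-110,0,248)),("side",s(600,107),(-110,-120,248))]
p,r=fit(o,[600,-150,.1]); print("rail",p,r.tolist())
h=place(p,[(0,120,220),(-100,120,220),(-50,120,224)]);print(h)
# caddy: lying, local x,y,z
o=[("top",tc(140,61),(40,-33,64)),("top",tc(264,66),(-40,-33,64)),("top",tc(252,165),(-40,33,64)),("top",tc(136,160),(40,33,64)),
("top",tc(48,37),(116,-50,40)),("top",tc(33,182),(116,50,40)),
("side",sc(518,38),(-40,-33,64)),("side",sc(583,87),(-40,33,64)),("side",sc(506,161),(40,33,64)),("side",sc(441,106),(40,-33,64)),("side",sc(352,186),(116,-50,40)),("side",sc(582,132),(-40,33,0)),("side",sc(512,205),(40,33,0))]
p,r=fit(o,[450,280,1.57]); print("caddy",p,r.tolist())
print(place(p,[(112,0,32),(-40,0,32),(40,0,64)]))
for n,w in(("dish",(298,148)),("brushL",(315,234)),("brushR",(378,235)),("greenhandle",(290,245)),("polish",(350,136)),("redhandle",(208,255))): print(n,back("top",w,20))
for n,w in(("greybox",(172,110)),("greyboxR",(284,123)),("white",(123,215))): print(n,back("top",w,0))
E
```

```text
rail [ 6.31435227e+02 -2.39339591e+02  1.55460868e-01] [[-1.2, -0.0], [-1.5, 0.7], [0.0, -0.1], [-0.3, 0.4], [-0.3, 0.3], [0.8, -0.6], [1.2, -0.6], [0.5, -0.1], [-1.4, 0.8], [1.1, -0.5], [-0.2, 0.6], [-0.5, 0.7], [-0.4, -0.3], [0.5, -1.1], [0.5, -0.6], [0.9, -0.9]]
[[ 612.85497566 -120.78675786  220.        ]
 [ 514.06094796 -136.27030044  220.        ]
 [ 563.45796181 -128.52852915  224.        ]]
caddy [479.57769251 249.37673826   1.52860907] [[0.4, -0.5], [-0.8, -0.3], [-0.1, -0.6], [-1.4, -0.9], [-0.9, 0.1], [-1.9, -0.1], [0.2, -0.5], [0.8, -1.1], [0.9, -1.1], [0.2, 0.2], [-0.2, -0.4], [2.0, 0.2], [1.1, 0.2]]
[[484.30126408 361.27708621  32.        ]
 [477.89070267 209.41232827  32.        ]
 [481.26468236 289.34114824  64.        ]]
dish [679.07142002  73.67403111  20.        ]
brushL [430.43561158  21.59012439  20.        ]
brushR [ 429.22477139 -150.68140936   20.        ]
greenhandle [399.73831418  89.22144718  20.        ]
polish [717.11415503 -76.32707591  20.        ]
redhandle [370.69167492 310.49496717  20.        ]
greybox [804.65517944 457.21910158   0.        ]
greyboxR [7.65277488e+02 1.18642283e+02 1.13686838e-13]
white [482.26799629 565.53250958   0.        ]
```

```bash
cat >> h.py <<'E'
from scipy.spatial.transform import Rotation as R
def down(yaw,tilt=0): # tool x at yaw (rad), then tilt (deg) about tool y
    c,s=np.cos(yaw),np.sin(yaw)
    return R.from_matrix(np.array([[c,s,0],[s,-c,0],[0,0,-1.]]))*R.from_rotvec([0,np.deg2rad(tilt),0])
def Q(q): return R.from_quat(np.r_[q[1:],q[0]])
def plan(p,r,way): # way: (pos, Rot); prints calls
    for P,T in way:
        d=np.array(P)-p; a=(r.inv()*T).magnitude()
        n=max(1,int(np.ceil(max(np.abs(r.inv().apply(d)).max()/99,np.linalg.norm(d)/120,np.degrees(a)/29))))
        for i in range(n):
            k=n-i; d=np.array(P)-p; dr=(r.inv()*T).as_rotvec()
            x=(r.inv().apply(d)/k/100).round(3); w=(np.degrees(dr)/k/30).round(3)
            rows=int(np.ceil(max(np.linalg.norm(x)*2,np.linalg.norm(w)*30/8.59)))
            print("xyz",x.tolist(),"rot",w.tolist(),"rows>=",rows)
            p=p+r.apply(x*100); r=r*R.from_rotvec(np.radians(w*30))
        print("  at",p.round(1))
CAD=np.array([479.58,249.38,1.52861]); RAIL=np.array([631.435,-239.34,.15546])
E
python3 - <<'E'
from h import *
from plant import observe
s=observe(); y=CAD[2]; r0=Q([0,.992995,.118146,0]); y0=np.arctan2(.2346,.972)
L=lambda f:down(y0+(y-y0)*f)
d=np.array([-.5,0,-.866]); g=place(CAD,[(10,0,40)])[0]; t=place(CAD,[np.array([10,0,40])+19*d])[0]
pre=place(CAD,[np.array([10,0,40])-100*d])[0]
plan(np.array([152.52,-631.85,226.73]),r0,[((160,-610,330),r0),((370,-430,340),L(.35)),((490,-130,340),L(.7)),((485,260,300),L(1)),(pre,down(y,-30)),(t,down(y,-30))])
E
```

```text
xyz [0.062, -0.097, -0.516] rot [0.0, 0.0, 0.0] rows>= 2
xyz [0.062, -0.098, -0.517] rot [0.0, 0.0, 0.0] rows>= 2
  at [ 160. -610.  330.]
xyz [0.821, -0.419, -0.033] rot [0.0, 0.0, -0.288] rows>= 2
xyz [0.875, -0.291, -0.033] rot [0.0, 0.0, -0.288] rows>= 2
xyz [0.909, -0.156, -0.034] rot [0.0, 0.0, -0.287] rows>= 2
  at [ 370. -430.  340.]
xyz [0.944, -0.518, 0.0] rot [0.0, 0.0, -0.288] rows>= 3
xyz [1.011, -0.37, 0.0] rot [0.0, 0.0, -0.288] rows>= 3
xyz [1.056, -0.214, 0.0] rot [0.0, 0.0, -0.288] rows>= 3
  at [ 490. -130.  340.]
xyz [0.881, -0.417, 0.1] rot [0.0, 0.0, -0.185] rows>= 2
xyz [0.917, -0.33, 0.1] rot [0.0, 0.0, -0.185] rows>= 2
xyz [0.945, -0.24, 0.1] rot [0.0, 0.0, -0.185] rows>= 2
xyz [0.965, -0.148, 0.1] rot [0.0, 0.0, -0.185] rows>= 2
  at [485. 260. 300.]
xyz [0.246, -0.025, 0.867] rot [-0.0, -0.5, -0.0] rows>= 2
xyz [0.461, -0.025, 0.774] rot [-0.0, -0.5, -0.0] rows>= 2
  at [482.1 309.3 126.6]
xyz [0.0, 0.0, 0.595] rot [-0.0, -0.0, -0.0] rows>= 2
xyz [0.0, 0.0, 0.595] rot [-0.0, -0.0, -0.0] rows>= 2
  at [479.6 249.9  23.6]
```

Request:
{"fn": "servo_tool", "kwargs": {"xyz": [[0.12,-0.19,-1.0],[0.12,-0.19,-1.0],[0.12,-0.19,-1.0]], "rot": [[0,0,0],[0,0,0],[0,0,0]], "jaw": [1,1,1]}}

```text
time: 0.4
tcp_pos: [162.5, -612.5, 334.1]
tcp_rot: [0.005, 0.993, 0.119, 0.001]
force: [1.1, -0.4, 0.4]
opening: 1.001
grasp_force: 0.0
```

Request:
{"fn": "servo_tool", "kwargs": {"xyz": [[0.82,-0.42,-0.03],[0.82,-0.42,-0.03],[0.82,-0.42,-0.03]], "rot": [[0,0,-0.29],[0,0,-0.29],[0,0,-0.29]], "jaw": [1,1,1]}}

```text
time: 0.7
tcp_pos: [236.8, -545.6, 330.5]
tcp_rot: [-0.0, 0.98, 0.198, 0.002]
force: [0.8, 0.8, 0.5]
opening: 0.998
grasp_force: 0.0
```

Request:
{"fn": "servo_tool", "kwargs": {"xyz": [[0.88,-0.29,-0.03],[0.88,-0.29,-0.03],[0.88,-0.29,-0.03]], "rot": [[0,0,-0.29],[0,0,-0.29],[0,0,-0.29]], "jaw": [1,1,1]}}

```text
time: 1.0
tcp_pos: [306.7, -484.8, 333.3]
tcp_rot: [-0.0, 0.962, 0.272, 0.002]
force: [0.1, 0.5, -0.1]
opening: 1.004
grasp_force: 0.0
```

Request:
{"fn": "servo_tool", "kwargs": {"xyz": [[0.91,-0.16,-0.03],[0.91,-0.16,-0.03],[0.91,-0.16,-0.03]], "rot": [[0,0,-0.29],[0,0,-0.29],[0,0,-0.29]], "jaw": [1,1,1]}}

```text
time: 1.3
tcp_pos: [375.8, -423.9, 336.3]
tcp_rot: [-0.0, 0.939, 0.344, 0.002]
force: [-0.2, 0.4, 0.4]
opening: 0.999
grasp_force: 0.0
```

Request:
{"fn": "servo_tool", "kwargs": {"xyz": [[0.94,-0.52,0],[0.94,-0.52,0],[0.94,-0.52,0]], "rot": [[0,0,-0.29],[0,0,-0.29],[0,0,-0.29]], "jaw": [1,1,1]}}

```text
time: 1.6
tcp_pos: [411.9, -323.3, 336.1]
tcp_rot: [-0.001, 0.91, 0.414, 0.001]
force: [-0.0, -0.5, -0.1]
opening: 1.003
grasp_force: 0.0
```

Request:
{"fn": "servo_tool", "kwargs": {"xyz": [[1,-0.37,0],[1,-0.37,0],[1,-0.37,0]], "rot": [[0,0,-0.29],[0,0,-0.29],[0,0,-0.29]], "jaw": [1,1,1]}}

```text
time: 1.9
tcp_pos: [450.0, -224.1, 336.3]
tcp_rot: [-0.0, 0.876, 0.482, 0.001]
force: [0.7, 1.1, 0.5]
opening: 0.998
grasp_force: 0.0
```

Request:
{"fn": "servo_tool", "kwargs": {"xyz": [[1,-0.21,0],[1,-0.21,0],[1,-0.21,0]], "rot": [[0,0,-0.29],[0,0,-0.29],[0,0,-0.29]], "jaw": [1,1,1]}}

```text
time: 2.2
tcp_pos: [486.5, -128.2, 336.4]
tcp_rot: [-0.0, 0.837, 0.547, 0.002]
force: [0.4, 0.6, 0.7]
opening: 0.999
grasp_force: 0.0
```

Request:
{"fn": "servo_tool", "kwargs": {"xyz": [[0.88,-0.42,0.1],[0.88,-0.42,0.1],[0.88,-0.42,0.1]], "rot": [[0,0,-0.18],[0,0,-0.18],[0,0,-0.18]], "jaw": [1,1,1]}}

```text
time: 2.5
tcp_pos: [481.6, -31.2, 325.7]
tcp_rot: [-0.001, 0.811, 0.586, 0.0]
force: [-0.1, 0.0, 0.0]
opening: 1.0
grasp_force: 0.0
```

Request:
{"fn": "servo_tool", "kwargs": {"xyz": [[0.92,-0.33,0.1],[0.92,-0.33,0.1],[0.92,-0.33,0.1]], "rot": [[0,0,-0.19],[0,0,-0.19],[0,0,-0.19]], "jaw": [1,1,1]}}

```text
time: 2.8
tcp_pos: [479.8, 66.3, 315.8]
tcp_rot: [-0.001, 0.78, 0.625, 0.001]
force: [-0.1, 1.1, 0.7]
opening: 1.001
grasp_force: 0.0
```

Request:
{"fn": "servo_tool", "kwargs": {"xyz": [[0.95,-0.24,0.1],[0.95,-0.24,0.1],[0.95,-0.24,0.1]], "rot": [[0,0,-0.18],[0,0,-0.18],[0,0,-0.18]], "jaw": [1,1,1]}}

```text
time: 3.1
tcp_pos: [477.4, 164.7, 305.8]
tcp_rot: [-0.002, 0.75, 0.662, 0.001]
force: [-1.1, -0.3, -0.1]
opening: 1.005
grasp_force: 0.0
```

Request:
{"fn": "servo_tool", "kwargs": {"xyz": [[0.97,-0.15,0.1],[0.97,-0.15,0.1],[0.97,-0.15,0.1],[0.97,-0.15,0.1]], "rot": [[0,0,-0.19],[0,0,-0.19],[0,0,-0.19],[0,0,-0.19]], "jaw": [1,1,1,1]}}

```text
time: 3.5
tcp_pos: [477.0, 256.8, 295.2]
tcp_rot: [-0.0, 0.718, 0.696, -0.0]
force: [1.0, -1.9, 0.2]
opening: 1.001
grasp_force: 0.0
```

Request:
{"fn": "servo_tool", "kwargs": {"xyz": [[0,0,0],[0,0,0],[0,0,0],[0,0,0],[0,0,0]], "rot": [[0,1,0],[0,1,0],[0,1,0],[0,1,0],[0,1,0]], "jaw": [1,1,1,1,1]}}

```text
time: 4.0
tcp_pos: [479.2, 249.3, 293.5]
tcp_rot: [-0.18, 0.699, 0.667, 0.186]
force: [0.8, 0.5, -0.6]
opening: 1.001
grasp_force: 0.0
```

Request:
{"fn": "servo_tool", "kwargs": {"xyz": [[0,0,0],[0,0,0],[0,0,0],[0,0,0],[0,0,0]], "rot": [[0,1,0],[0,1,0],[0,1,0],[0,1,0],[0,1,0]], "jaw": [1,1,1,1,1]}}

```text
time: 4.5
tcp_pos: [477.8, 254.0, 293.5]
tcp_rot: [-0.349, 0.625, 0.599, 0.359]
force: [-0.2, 0.5, 1.0]
opening: 1.002
grasp_force: 0.0
```

Run:
```python
from h import *
from plant import observe
s=observe(); print(s["q"].round(2),s["tcp_pos"],Q(s["tcp_rot"]).as_matrix().round(3))
```

```text
[ 1.13  0.91 -1.46  2.07 -0.2   0.68 -0.04] [477.84566395 254.04525856 293.51814836] [[ 0.024  0.999  0.031]
 [ 0.497 -0.039  0.867]
 [ 0.867 -0.006 -0.498]]
```

Run:
```python
from h import *
from plant import observe
s=observe(); y=CAD[2]; r0=Q(s["tcp_rot"])
d=np.array([-.7071,0,-.7071]); gp=np.array([20,0,48]); t=place(CAD,[gp+19*d])[0]; pre=place(CAD,[gp-100*d])[0]
plan(s["tcp_pos"],r0,[((478,254,293),down(y)),(pre,down(y,-45)),(t,down(y,-45))])
```

```text
xyz [-0.002, 0.001, 0.001] rot [-0.004, -0.668, -0.0] rows>= 3
xyz [-0.001, 0.0, 0.001] rot [-0.005, -0.669, -0.0] rows>= 3
xyz [-0.001, 0.001, 0.001] rot [-0.004, -0.668, -0.0] rows>= 3
  at [478. 254. 293.]
xyz [0.431, 0.009, 0.872] rot [-0.0, -0.75, 0.0] rows>= 3
xyz [0.731, 0.009, 0.64] rot [-0.0, -0.75, 0.0] rows>= 3
  at [483.4 340.  118.7]
xyz [0.0, -0.0, 0.595] rot [-0.0, -0.0, 0.0] rows>= 2
xyz [0.0, -0.0, 0.595] rot [-0.0, -0.0, 0.0] rows>= 2
  at [479.9 255.9  34.6]
```

Request:
{"fn": "servo_tool", "kwargs": {"xyz": [[0,0,0],[0,0,0],[0,0,0],[0,0,0],[0,0,0]], "rot": [[-0.006,-1,0],[-0.006,-1,0],[-0.006,-1,0],[-0.006,-1,0],[-0.006,-1,0]], "jaw": [1,1,1,1,1]}}

```text
time: 5.0
tcp_pos: [476.8, 260.5, 299.2]
tcp_rot: [-0.174, 0.693, 0.674, 0.187]
force: [0.0, -0.3, -1.4]
opening: 1.003
grasp_force: 0.0
```

Request:
{"fn": "servo_tool", "kwargs": {"xyz": [[0,0,0],[0,0,0],[0,0,0],[0,0,0],[0,0,0]], "rot": [[-0.006,-1,0],[-0.006,-1,0],[-0.006,-1,0],[-0.006,-1,0],[-0.006,-1,0]], "jaw": [1,1,1,1,1]}}

```text
time: 5.5
tcp_pos: [475.6, 260.1, 296.3]
tcp_rot: [0.002, 0.718, 0.696, 0.002]
force: [-0.6, -0.2, 0.1]
opening: 0.999
grasp_force: 0.0
```

Request:
{"fn": "servo_tool", "kwargs": {"xyz": [[0.43,0.01,0.87],[0.43,0.01,0.87],[0.43,0.01,0.87],[0.43,0.01,0.87]], "rot": [[0,-0.75,0],[0,-0.75,0],[0,-0.75,0],[0,-0.75,0]], "jaw": [1,1,1,1]}}

```text
time: 5.9
tcp_pos: [474.1, 303.5, 201.4]
tcp_rot: [0.134, 0.702, 0.684, -0.144]
force: [-1.4, 1.0, -0.0]
opening: 1.001
grasp_force: 0.0
```

Request:
{"fn": "servo_tool", "kwargs": {"xyz": [[0.73,0.01,0.64],[0.73,0.01,0.64],[0.73,0.01,0.64],[0.73,0.01,0.64],[0.73,0.01,0.64]], "rot": [[0,-0.75,0],[0,-0.75,0],[0,-0.75,0],[0,-0.75,0],[0,-0.75,0]], "jaw": [1,1,1,1,1]}}

```text
time: 6.4
tcp_pos: [484.1, 340.9, 121.2]
tcp_rot: [0.265, 0.667, 0.64, -0.274]
force: [1.5, -0.1, 0.9]
opening: 0.997
grasp_force: 0.0
```

Run:
```python
from h import *
from plant import *
import cv2
s=observe(); y=CAD[2]; r0=Q(s["tcp_rot"]); print(s["q"].round(2),s["tcp_pos"])
d=np.array([-.7071,0,-.7071]); gp=np.array([20,0,48]); t=place(CAD,[gp+19*d])[0]
plan(s["tcp_pos"],r0,[(t,down(y,-45))])
im=get_image("wrist"); T=np.eye(4); T[:3,:3]=r0.as_matrix(); T[:3,3]=s["tcp_pos"]; P=T@im["mount"]; K=im["intrinsics"]
np.savez("wrist.npz",K=K,M=im["mount"])
px=im["pixels"][:,:,::-1].copy()
for l in [(40,-33,64),(-40,-33,64),(-40,33,64),(40,33,64),(116,-50,40),(116,50,40),(108,0,40)]:
    u=proj(None,place(CAD,[l]),K,P)[0]; print(l,u.round(0)); cv2.drawMarker(px,tuple(int(v) for v in u),(255,0,255),0,14,1)
cv2.imwrite("pics/w1.png",px)
```

```text
[-0.56  1.   -0.64  1.29  0.8   1.81 -1.35] [484.11933018 340.90848342 121.22417757]
xyz [0.004, -0.005, 0.607] rot [0.003, -0.002, -0.001] rows>= 2
xyz [0.005, -0.005, 0.607] rot [0.003, -0.003, -0.001] rows>= 2
  at [479.8 256.   34.6]
(40, -33, 64) [364. 205.]
(-40, -33, 64) [355. 243.]
(-40, 33, 64) [291. 243.]
(40, 33, 64) [282. 205.]
(116, -50, 40) [403. 113.]
(116, 50, 40) [244. 113.]
(108, 0, 40) [323. 122.]
```

View pics/w1.png

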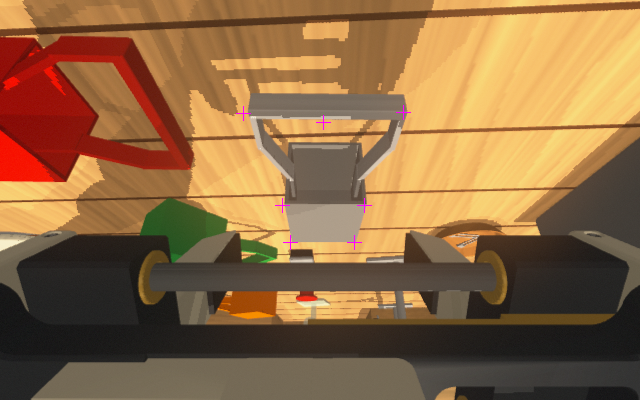

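The wrist view shows the bin face at x 287–366 and row 205 (predicted 282–364), and the bar's top edge at row 100–115. Agreement is within about 2.5 mm, so I'm going in.

Request:
{"fn": "servo_tool", "kwargs": {"xyz": [[0.01,-0.01,0.3],[0.01,-0.01,0.6],[0.01,-0.01,0.6]], "rot": [[0,0,0],[0,0,0],[0,0,0]], "jaw": [1,1,1]}}

```text
time: 6.75
tcp_pos: [484.0, 294.8, 81.0]
tcp_rot: [0.267, 0.669, 0.637, -0.274]
force: [0.4, -0.1, -0.4]
opening: 0.996
grasp_force: 0.0
```

Request:
{"fn": "servo_tool", "kwargs": {"xyz": [[0,0,0.2],[0,0,0.4],[0,0,0.6],[0,0,0.6],[0,0,0.6]], "rot": [[0,0,0],[0,0,0],[0,0,0],[0,0,0],[0,0,0]], "jaw": [1,1,1,1,1]}}

```text
time: 7.25
tcp_pos: [481.5, 258.3, 39.2]
tcp_rot: [0.267, 0.668, 0.639, -0.272]
force: [-0.3, 0.5, 0.9]
opening: 0.999
grasp_force: 0.0
```

Request:
{"fn": "servo_tool", "kwargs": {"xyz": [[0,0,0],[0,0,0],[0,0,0],[0,0,0],[0,0,0]], "rot": [[0,0,0],[0,0,0],[0,0,0],[0,0,0],[0,0,0]], "jaw": [0.6,0.6,0.6,0.6,0.6], "grip_force": 25}}

```text
time: 7.75
tcp_pos: [479.8, 258.6, 36.4]
tcp_rot: [0.267, 0.666, 0.64, -0.274]
force: [1.7, 1.5, 2.7]
opening: 0.718
grasp_force: 25.0
```

Request:
{"fn": "servo_tool", "kwargs": {"xyz": [[0,0,0],[0,0,0],[0,0,0],[0,0,0],[0,0,0]], "rot": [[0,0,0],[0,0,0],[0,0,0],[0,0,0],[0,0,0]], "jaw": [0.6,0.6,0.6,0.6,0.6]}}

```text
time: 8.25
tcp_pos: [479.7, 258.3, 36.4]
tcp_rot: [0.267, 0.666, 0.64, -0.274]
force: [-0.3, 3.1, 4.8]
opening: 0.716
grasp_force: 25.0
```

Run:
```python
from h import *
from plant import observe
s=observe(); y=CAD[2]; r0=Q(s["tcp_rot"])
plan(s["tcp_pos"],r0,[((480,255,140),r0),((480,250,170),down(y,0)),((480,250,170),down(y,45)),((480,250,80),down(y,45))])
```

```text
xyz [-0.756, 0.01, -0.709] rot [0.0, 0.0, 0.0] rows>= 3
  at [480. 255. 140.]
xyz [-0.123, 0.002, -0.089] rot [0.007, 0.75, 0.001] rows>= 3
xyz [-0.081, 0.001, -0.129] rot [0.006, 0.749, 0.002] rows>= 3
  at [480. 250. 170.]
xyz [0.0, 0.0, 0.0] rot [0.0, 0.75, -0.0] rows>= 3
xyz [0.0, 0.0, 0.0] rot [0.0, 0.75, -0.0] rows>= 3
  at [480. 250. 170.]
xyz [-0.636, 0.0, 0.637] rot [0.0, 0.0, -0.0] rows>= 2
  at [480.  250.1  80. ]
```

Request:
{"fn": "servo_tool", "kwargs": {"xyz": [[-0.15,0,-0.14],[-0.35,0,-0.33],[-0.55,0.01,-0.52],[-0.76,0.01,-0.71],[-0.76,0.01,-0.71]], "rot": [[0,0,0],[0,0,0],[0,0,0],[0,0,0],[0,0,0]], "jaw": [0.6,0.6,0.6,0.6,0.6]}}

```text
time: 8.75
tcp_pos: [480.8, 255.1, 142.7]
tcp_rot: [0.267, 0.667, 0.64, -0.272]
force: [0.5, -0.1, -1.6]
opening: 0.718
grasp_force: 25.0
```

Request:
{"fn": "servo_tool", "kwargs": {"xyz": [[-0.03,0,-0.02],[-0.06,0,-0.04],[-0.09,0,-0.06],[-0.12,0,-0.09],[-0.12,0,-0.09]], "rot": [[0,0.19,0],[0,0.38,0],[0,0.57,0],[0.007,0.75,0],[0.007,0.75,0]], "jaw": [0.6,0.6,0.6,0.6,0.6]}}

```text
time: 9.25
tcp_pos: [480.9, 248.8, 155.2]
tcp_rot: [0.136, 0.709, 0.677, -0.14]
force: [-0.4, -0.7, -1.5]
opening: 0.718
grasp_force: 25.0
```

Request:
{"fn": "servo_tool", "kwargs": {"xyz": [[-0.02,0,-0.03],[-0.04,0,-0.06],[-0.06,0,-0.1],[-0.08,0,-0.13],[-0.08,0,-0.13]], "rot": [[0,0.19,0],[0,0.38,0],[0,0.57,0],[0.006,0.75,0],[0.006,0.75,0]], "jaw": [0.6,0.6,0.6,0.6,0.6]}}

```text
time: 9.75
tcp_pos: [480.1, 245.4, 168.5]
tcp_rot: [-0.0, 0.724, 0.69, -0.002]
force: [0.9, 0.3, -1.1]
opening: 0.721
grasp_force: 25.0
```

Request:
{"fn": "servo_tool", "kwargs": {"xyz": [[0,0,0],[0,0,0],[0,0,0],[0,0,0],[0,0,0]], "rot": [[0,0.19,0],[0,0.38,0],[0,0.57,0],[0,0.75,0],[0,0.75,0]], "jaw": [0.6,0.6,0.6,0.6,0.6]}}

```text
time: 10.25
tcp_pos: [478.6, 247.0, 167.2]
tcp_rot: [-0.137, 0.71, 0.677, 0.138]
force: [-0.5, -0.9, -1.3]
opening: 0.718
grasp_force: 25.0
```

Request:
{"fn": "servo_tool", "kwargs": {"xyz": [[0,0,0],[0,0,0],[0,0,0],[0,0,0],[0,0,0]], "rot": [[0,0.19,0],[0,0.38,0],[0,0.57,0],[0,0.75,0],[0,0.75,0]], "jaw": [0.6,0.6,0.6,0.6,0.6]}}

```text
time: 10.75
tcp_pos: [478.1, 250.0, 166.9]
tcp_rot: [-0.27, 0.668, 0.638, 0.274]
force: [-0.6, -0.1, -2.5]
opening: 0.72
grasp_force: 25.0
```

Run:
```python
from h import *
from plant import *
import cv2
s=observe(); y=CAD[2]; r0=Q(s["tcp_rot"]); print(s["q"].round(2),s["tcp_pos"],s["opening"],s["force"])
plan(s["tcp_pos"],r0,[((480,250,95),down(y,45)),((480,250,52),down(y,45))])
f=lambda n,x,y,w,h:cv2.resize(get_image(n)["pixels"][y:y+h,x:x+w,::-1],None,fx=4,fy=4,interpolation=cv2.INTER_CUBIC)
cv2.imwrite("pics/up.png",np.hstack([f("side",200,210,110,140),f("top",180,150,90,140)]))
```

```text
[ 0.95  0.94 -1.34  2.1   0.24  0.57 -0.39] [478.10087642 249.95551857 166.91524914] 0.7200043806621366 [-0.5693124  -0.06870662 -2.51965641]
xyz [-0.509, 0.027, 0.508] rot [-0.017, -0.006, -0.013] rows>= 2
  at [480. 250.  95.]
xyz [-0.304, -0.0, 0.304] rot [0.0, 0.0, -0.0] rows>= 1
  at [480. 250.  52.]
```

View pics/up.png

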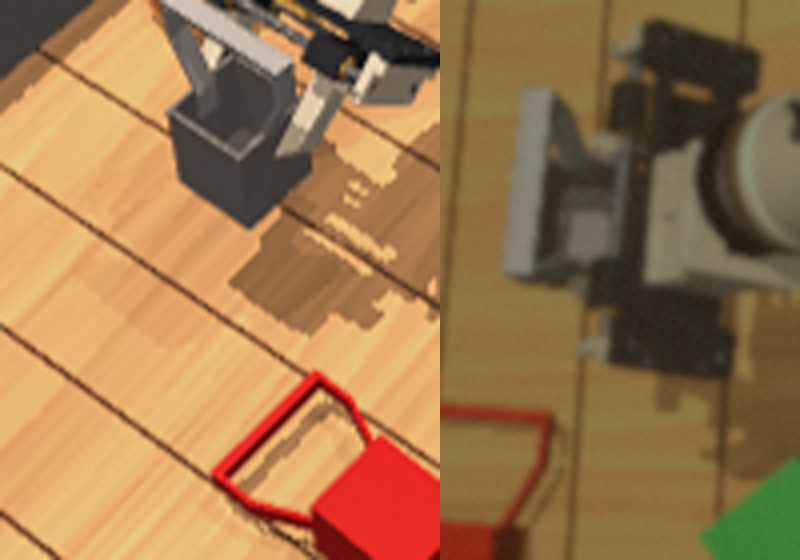

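The view shows the caddy upright in the gripper, with its lowest bin corner at about (250,228) in the left crop. Lowering it now, watching the force.

Request:
{"fn": "servo_tool", "kwargs": {"xyz": [[-0.2,0.01,0.2],[-0.4,0.02,0.4],[-0.51,0.03,0.51],[-0.51,0.03,0.51],[-0.51,0.03,0.51]], "rot": [[0,0,0],[0,0,0],[-0.017,-0.006,-0.013],[-0.017,-0.006,-0.013],[-0.017,-0.006,-0.013]], "jaw": [0.6,0.6,0.6,0.6,0.6]}}

```text
time: 11.35
tcp_pos: [482.6, 251.2, 99.1]
tcp_rot: [-0.259, 0.665, 0.643, 0.278]
force: [0.3, -0.2, -0.3]
opening: 0.716
grasp_force: 25.0
```

Request:
{"fn": "servo_tool", "kwargs": {"xyz": [[-0.1,0,0.1],[-0.18,0,0.18],[-0.25,0,0.25],[-0.28,0,0.28],[-0.28,0,0.28]], "rot": [[0,0,0],[0,0,0],[0,0,0],[0,0,0],[0,0,0]], "jaw": [0.6,0.6,0.6,0.6,0.6]}}

```text
time: 11.85
tcp_pos: [482.5, 249.6, 57.5]
tcp_rot: [-0.261, 0.666, 0.641, 0.278]
force: [0.3, 1.0, -0.5]
opening: 0.72
grasp_force: 25.0
```

Run:
```python
from h import *
from plant import *
s=observe(); y=CAD[2]; r0=Q(s["tcp_rot"]); print(s["q"].round(2),s["tcp_pos"],s["opening"],s["force"],r0.as_matrix().round(3).tolist())
plan(s["tcp_pos"],r0,[((480,250,49),down(y,45))])
```

```text
[ 0.84  1.07 -1.14  2.11  0.36  0.39 -0.33] [482.52611879 249.59668874  57.49549254] 0.7197938047240591 [ 0.2709373   1.00632222 -0.52374564] [[0.024, 0.999, 0.036], [0.709, -0.043, 0.704], [0.705, 0.009, -0.709]]
xyz [-0.058, -0.026, 0.062] rot [0.012, 0.005, 0.011] rows>= 1
  at [480. 250.  49.]
```

Request:
{"fn": "servo_tool", "kwargs": {"xyz": [[-0.03,0,0.03],[-0.04,0,0.04],[-0.04,0,0.04],[-0.04,0,0.04]], "rot": [[0.012,0.005,0.011],[0.012,0.005,0.011],[0.012,0.005,0.011],[0.012,0.005,0.011]], "jaw": [0.6,0.6,0.6,0.6]}}

```text
time: 12.25
tcp_pos: [483.1, 249.6, 52.8]
tcp_rot: [-0.264, 0.667, 0.64, 0.277]
force: [0.5, 0.7, -1.2]
opening: 0.716
grasp_force: 25.0
```

Request:
{"fn": "servo_tool", "kwargs": {"xyz": [[-0.01,0,0.01],[-0.015,0,0.015],[-0.015,0,0.015]], "rot": [[0,0,0],[0,0,0],[0,0,0]], "jaw": [0.6,0.6,0.6]}}

```text
time: 12.55
tcp_pos: [483.0, 249.6, 50.4]
tcp_rot: [-0.264, 0.667, 0.64, 0.277]
force: [-0.5, 0.4, -1.1]
opening: 0.716
grasp_force: 25.0
```

Request:
{"fn": "servo_tool", "kwargs": {"xyz": [[-0.01,0,0.01],[-0.01,0,0.01],[-0.01,0,0.01]], "rot": [[0,0,0],[0,0,0],[0,0,0]], "jaw": [0.6,0.6,0.6]}}

```text
time: 12.85
tcp_pos: [483.3, 249.8, 49.5]
tcp_rot: [-0.264, 0.667, 0.64, 0.277]
force: [0.1, -1.0, 3.4]
opening: 0.717
grasp_force: 25.0
```

Request:
{"fn": "servo_tool", "kwargs": {"xyz": [[-0.01,0,0.01],[-0.01,0,0.01],[-0.01,0,0.01]], "rot": [[0,0,0],[0,0,0],[0,0,0]], "jaw": [0.6,0.6,0.6]}}

```text
time: 13.15
tcp_pos: [483.7, 250.2, 49.1]
tcp_rot: [-0.264, 0.667, 0.639, 0.278]
force: [-1.4, -4.5, 11.9]
opening: 0.72
grasp_force: 25.0
```

Contact came at the expected height. Easing up 1 mm, releasing, and backing out.

Request:
{"fn": "servo_tool", "kwargs": {"xyz": [[0.01,0,-0.01],[0.01,0,-0.01],[0.01,0,-0.01],[0.01,0,-0.01],[0.01,0,-0.01]], "rot": [[0,0,0],[0,0,0],[0,0,0],[0,0,0],[0,0,0]], "jaw": [0.6,0.8,1,1,1]}}

```text
time: 13.65
tcp_pos: [483.0, 249.6, 48.9]
tcp_rot: [-0.264, 0.667, 0.64, 0.277]
force: [-0.7, -0.2, 0.0]
opening: 0.985
grasp_force: 0.0
```

Request:
{"fn": "servo_tool", "kwargs": {"xyz": [[0,0,-0.2],[0,0,-0.5],[0,0,-0.9],[0,0,-0.9],[0,0,-0.9]], "rot": [[0,0,0],[0,0,0],[0,0,0],[0,0,0],[0,0,0]], "jaw": [1,1,1,1,1]}}

```text
time: 14.15
tcp_pos: [480.9, 185.2, 112.8]
tcp_rot: [-0.263, 0.667, 0.639, 0.277]
force: [-0.9, 0.1, -0.2]
opening: 0.998
grasp_force: 0.0
```

Request:
{"fn": "servo_tool", "kwargs": {"xyz": [[0,0,-0.4],[0.2,0,-0.8],[0.4,0,-1],[0.5,0,-1],[0.5,0,-1]], "rot": [[0,0,0],[0,0,0],[0,0,0],[0,0,0],[0,0,0]], "jaw": [1,1,1,1,1]}}

```text
time: 14.65
tcp_pos: [477.8, 152.6, 218.8]
tcp_rot: [-0.264, 0.666, 0.641, 0.276]
force: [-0.5, -0.1, -1.1]
opening: 1.001
grasp_force: 0.0
```

Run:
```python
from h import *
from plant import *
import cv2
s=observe(); print(s["q"].round(2),s["tcp_pos"],s["opening"],s["force"])
f=lambda n,x,y,w,h:cv2.resize(get_image(n)["pixels"][y:y+h,x:x+w,::-1],None,fx=5,fy=5,interpolation=cv2.INTER_CUBIC)
cv2.imwrite("pics/st.png",np.hstack([f("side",220,220,80,100),f("top",180,170,80,100)]))
```

```text
[ 1.21  0.92 -1.46  2.05  0.19  0.8  -0.27] [477.78498323 152.5726692  218.84061476] 1.0006188505543006 [-0.46813402 -0.14379905 -1.10758382]
```

View pics/st.png

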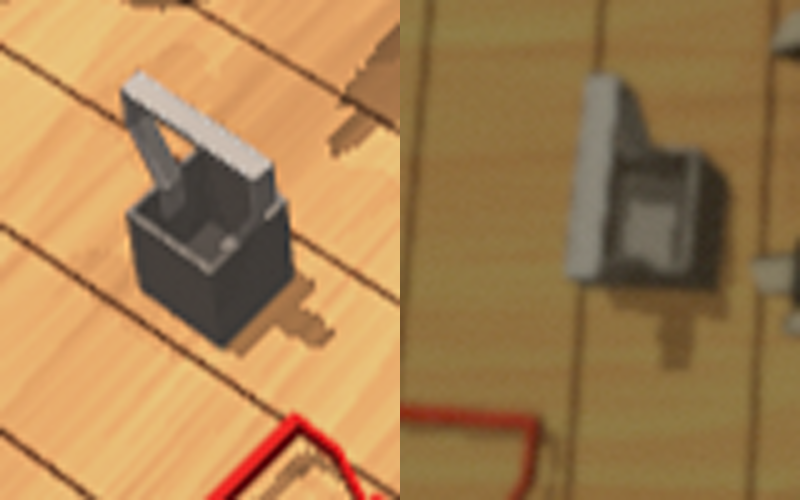

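The caddy stands by itself: bar corners at (138,72) and (274,162) in the left crop and (600,75) and (583,280) in the right crop. Fitting its pose and planning the handle grasp.

Run:
```python
from h import *
from plant import *
s=lambda x,y:np.array([220+x/5,220+y/5]); t=lambda x,y:np.array([180+(x-400)/5,170+y/5])
o=[("top",t(587,73),(-8,50,156)),("top",t(617,73),(8,50,156)),("top",t(567,278),(-8,-50,156)),("top",t(600,280),(8,-50,156)),
("side",s(122,92),(-8,50,156)),("side",s(138,72),(8,50,156)),("side",s(274,162),(8,-50,156)),("side",s(252,180),(-8,-50,156)),
("side",s(130,212),(-32,33,80)),("side",s(212,272),(-32,-33,80)),("side",s(289,203),(32,-33,80)),("side",s(222,345),(-32,-33,0)),("side",s(293,280),(32,-33,0)),("side",s(143,290),(-32,33,0))]
p,r=fit(o,[480,254,-1.57]); print(p,r.tolist()); np.save("st.npy",p)
st=observe(); r0=Q(st["tcp_rot"])
# tool y along local X(caddy z); tool x along +-bar
for sgn in (1,-1):
    # tool x along bar: local Y dir yaw = p2+pi/2
    yaw=p[2]+np.pi/2*sgn
    print(sgn,np.degrees(yaw),np.degrees((r0.inv()*down(yaw)).as_rotvec()))
```

```text
[481.36920856 253.33273212  -1.60507089] [[-0.6, -0.2], [-0.0, 0.1], [-0.9, -0.6], [-0.8, -0.7], [-0.2, -0.9], [0.7, -0.5], [0.6, -0.2], [0.9, 0.0], [-0.6, -0.0], [0.2, 0.3], [0.2, -0.9], [0.4, 1.2], [0.8, -0.5], [-0.4, 0.1]]
1 -1.9637878117054468 [-35.00809043 -35.18508398  84.66028661]
-1 -181.96378781170546 [ 35.23288407 -35.05565007 -85.2188734 ]
```

Run:
```python
from h import *
from plant import *
p=np.load("st.npy"); s=observe(); r0=Q(s["tcp_rot"]); T=down(p[2]-np.pi/2)
g=place(p,[(0,-27,137)])[0]; print(g)
plan(s["tcp_pos"],r0,[((470,180,300),r0),((460,230,300),T),((g[0],g[1],220),T)])
```

```text
[454.38506607 254.25796415 137.        ]
xyz [0.783, -0.083, -0.388] rot [0.0, 0.0, 0.0] rows>= 2
  at [470. 180. 300.]
xyz [0.088, -0.03, 0.088] rot [0.294, -0.292, -0.71] rows>= 3
xyz [0.102, 0.018, 0.074] rot [0.294, -0.292, -0.71] rows>= 3
xyz [0.096, 0.066, 0.051] rot [0.293, -0.293, -0.71] rows>= 3
xyz [0.07, 0.103, 0.025] rot [0.294, -0.292, -0.71] rows>= 3
  at [460. 230. 300.]
xyz [0.064, 0.241, 0.8] rot [-0.0, -0.0, -0.0] rows>= 2
  at [454.4 254.3 220. ]
```

Request:
{"fn": "servo_tool", "kwargs": {"xyz": [[0.78,-0.08,-0.39],[0.78,-0.08,-0.39],[0.78,-0.08,-0.39]], "rot": [[0,0,0],[0,0,0],[0,0,0]], "jaw": [1,1,1]}}

```text
time: 15.05
tcp_pos: [471.8, 181.7, 304.4]
tcp_rot: [-0.262, 0.665, 0.642, 0.277]
force: [-0.1, 0.2, -0.2]
opening: 1.0
grasp_force: 0.0
```

Request:
{"fn": "servo_tool", "kwargs": {"xyz": [[0.09,-0.03,0.09],[0.09,-0.03,0.09],[0.09,-0.03,0.09],[0.09,-0.03,0.09]], "rot": [[0.29,-0.29,-0.71],[0.29,-0.29,-0.71],[0.29,-0.29,-0.71],[0.29,-0.29,-0.71]], "jaw": [1,1,1,1]}}

```text
time: 15.45
tcp_pos: [469.0, 193.2, 301.0]
tcp_rot: [-0.209, 0.533, 0.79, 0.22]
force: [-0.6, 0.3, 0.8]
opening: 0.998
grasp_force: 0.0
```

Request:
{"fn": "servo_tool", "kwargs": {"xyz": [[0.1,0.02,0.07],[0.1,0.02,0.07],[0.1,0.02,0.07],[0.1,0.02,0.07]], "rot": [[0.3,-0.29,-0.71],[0.3,-0.29,-0.71],[0.3,-0.29,-0.71],[0.3,-0.29,-0.71]], "jaw": [1,1,1,1]}}

```text
time: 15.85
tcp_pos: [465.9, 205.5, 301.2]
tcp_rot: [-0.146, 0.376, 0.902, 0.152]
force: [-0.0, 0.3, 0.3]
opening: 1.0
grasp_force: 0.0
```

Request:
{"fn": "servo_tool", "kwargs": {"xyz": [[0.1,0.07,0.05],[0.1,0.07,0.05],[0.1,0.07,0.05],[0.1,0.07,0.05]], "rot": [[0.29,-0.3,-0.71],[0.29,-0.3,-0.71],[0.29,-0.3,-0.71],[0.29,-0.3,-0.71]], "jaw": [1,1,1,1]}}

```text
time: 16.25
tcp_pos: [462.9, 217.9, 301.3]
tcp_rot: [-0.073, 0.202, 0.973, 0.078]
force: [-0.9, 0.7, 0.8]
opening: 1.0
grasp_force: 0.0
```

Request:
{"fn": "servo_tool", "kwargs": {"xyz": [[0.07,0.1,0.03],[0.07,0.1,0.03],[0.07,0.1,0.03],[0.07,0.1,0.03],[0.07,0.1,0.03]], "rot": [[0.29,-0.29,-0.71],[0.29,-0.29,-0.71],[0.29,-0.29,-0.71],[0.29,-0.29,-0.71],[0.29,-0.29,-0.71]], "jaw": [1,1,1,1,1]}}

```text
time: 16.75
tcp_pos: [462.0, 227.8, 300.5]
tcp_rot: [0.0, 0.023, 1.0, 0.002]
force: [-0.5, 0.7, -0.3]
opening: 1.0
grasp_force: 0.0
```

Run:
```python
from h import *
from plant import *
import cv2
p=np.load("st.npy"); s=observe(); r0=Q(s["tcp_rot"]); T=down(p[2]-np.pi/2); print(s["q"].round(2),s["tcp_pos"],r0.as_matrix().round(3).tolist())
g=place(p,[(0,-27,137)])[0]
plan(s["tcp_pos"],r0,[((g[0],g[1],220),T),(g,T)])
```

```text
[ 0.59  0.58 -1.5   1.78  0.59  1.35  0.48] [461.98183304 227.78085714 300.51625711] [[-0.999, 0.045, 0.001], [0.045, 0.999, 0.004], [-0.0, 0.004, -1.0]]
xyz [0.088, 0.258, 0.806] rot [0.007, 0.001, -0.021] rows>= 2
  at [454.4 254.3 220. ]
xyz [0.0, -0.0, 0.83] rot [0.0, -0.0, -0.0] rows>= 2
  at [454.4 254.3 137. ]
```

Request:
{"fn": "servo_tool", "kwargs": {"xyz": [[0.09,0.26,0.4],[0.09,0.26,0.81],[0.09,0.26,0.81],[0.09,0.26,0.81]], "rot": [[0.007,0,-0.021],[0.007,0,-0.021],[0.007,0,-0.021],[0.007,0,-0.021]], "jaw": [1,1,0.7,0.7]}}

```text
time: 17.15
tcp_pos: [454.6, 254.3, 220.4]
tcp_rot: [0.0, 0.016, 1.0, -0.0]
force: [-0.1, 0.6, 0.7]
opening: 0.876
grasp_force: 0.0
```

Run:
```python
from h import *
from plant import *
import cv2
p=np.load("st.npy"); s=observe(); r0=Q(s["tcp_rot"]); T=down(p[2]-np.pi/2); print(s["q"].round(2),s["tcp_pos"])
g=place(p,[(0,-27,137)])[0]
plan(s["tcp_pos"],r0,[(g,T)])
im=get_image("wrist"); M=np.eye(4); M[:3,:3]=r0.as_matrix(); M[:3,3]=s["tcp_pos"]; P=M@im["mount"]; K=im["intrinsics"]
px=im["pixels"][:,:,::-1].copy()
for l in [(-8,50,156),(8,50,156),(8,-50,156),(-8,-50,156),(32,33,80),(-32,33,80)]:
    u=proj(None,place(p,[l]),K,P)[0]; print(l,u.round(0)); cv2.drawMarker(px,tuple(int(v) for v in u),(255,0,255),0,14,1)
cv2.imwrite("pics/w2.png",px)
```

```text
[ 0.45  0.64 -1.38  1.86  0.68  1.22  0.38] [454.58027878 254.31516953 220.39170281]
xyz [0.002, -0.0, 0.834] rot [-0.001, 0.001, 0.005] rows>= 2
  at [454.4 254.3 137. ]
(-8, 50, 156) [331. 304.]
(8, 50, 156) [312. 304.]
(8, -50, 156) [311. 186.]
(-8, -50, 156) [332. 186.]
(32, 33, 80) [291. 247.]
(-32, 33, 80) [352. 247.]
```

View pics/w2.png

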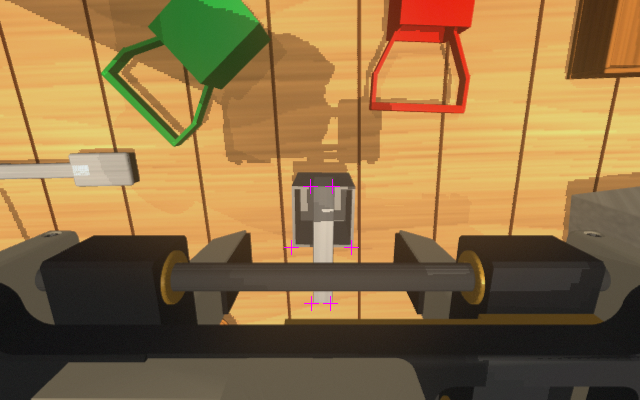

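The wrist view shows the bar at columns 313–333 (predicted 311–332) with its near end at row 183 or so. It is centred between the fingers, so I'm descending and gripping.

Request:
{"fn": "servo_tool", "kwargs": {"xyz": [[0,-0.01,0.3],[0,-0.01,0.5],[0,-0.01,0.7],[0,-0.01,0.83],[0,-0.01,0.83]], "rot": [[0,0,0],[0,0,0],[0,0,0],[0,0,0],[0,0,0]], "jaw": [0.6,0.6,0.6,0.6,0.6]}}

```text
time: 17.7
tcp_pos: [454.9, 253.8, 137.5]
tcp_rot: [0.001, 0.015, 1.0, -0.001]
force: [0.1, 0.0, 0.3]
opening: 0.599
grasp_force: 0.0
```

Request:
{"fn": "servo_tool", "kwargs": {"xyz": [[0,0,0],[0,0,0],[0,0,0],[0,0,0],[0,0,0]], "rot": [[0,0,0],[0,0,0],[0,0,0],[0,0,0],[0,0,0]], "jaw": [0.3,0.1,0.1,0.1,0.1], "grip_force": 45}}

```text
time: 18.2
tcp_pos: [454.6, 254.5, 138.0]
tcp_rot: [0.002, 0.013, 1.0, -0.001]
force: [0.4, -0.1, 0.1]
opening: 0.215
grasp_force: 0.0
```

Request:
{"fn": "servo_tool", "kwargs": {"xyz": [[0,0,0],[0,0,0],[0,0,0],[0,0,0]], "rot": [[0,0,0],[0,0,0],[0,0,0],[0,0,0]], "jaw": [0.1,0.1,0.1,0.1]}}

```text
time: 18.6
tcp_pos: [454.5, 254.6, 137.8]
tcp_rot: [0.002, 0.013, 1.0, -0.0]
force: [0.4, 0.4, 1.7]
opening: 0.168
grasp_force: 45.0
```

Run:
```python
from h import *
from plant import *
s=observe(); r0=Q(s["tcp_rot"]); T=down(RAIL[2]+np.pi/2)
pre=place(RAIL,[(-185,146.9,252)])[0]; h1=place(RAIL,[(-50,146.9,252)])[0]
print(pre,h1); u=(down(np.radians(140)))
plan(s["tcp_pos"],r0,[((454.5,254.5,252),r0),((455,70,252),down(np.radians(140))),(pre,T)])
```

```text
[ 425.92082582 -122.85594869  252.        ] [ 559.29278135 -101.95328198  252.        ]
xyz [-0.002, -0.001, -0.571] rot [0.0, 0.0, 0.0] rows>= 2
xyz [-0.002, -0.001, -0.571] rot [0.0, 0.0, 0.0] rows>= 2
  at [454.5 254.5 252. ]
xyz [-0.027, -0.922, 0.001] rot [0.0, 0.004, 0.641] rows>= 3
xyz [-0.33, -0.861, 0.0] rot [0.001, 0.003, 0.641] rows>= 3
  at [455.  70. 252.]
xyz [-0.508, -0.832, 0.0] rot [-0.0, 0.0, 0.685] rows>= 3
xyz [-0.769, -0.601, 0.001] rot [-0.0, 0.001, 0.685] rows>= 3
  at [ 425.9 -122.9  252. ]
```

Request:
{"fn": "servo_tool", "kwargs": {"xyz": [[0,0,-0.1],[0,0,-0.25],[0,0,-0.4],[0,0,-0.57],[0,0,-0.57]], "rot": [[0,0,0],[0,0,0],[0,0,0],[0,0,0],[0,0,0]], "jaw": [0.1,0.1,0.1,0.1,0.1]}}

```text
time: 19.1
tcp_pos: [455.5, 255.7, 197.7]
tcp_rot: [0.004, 0.014, 1.0, 0.001]
force: [0.8, -0.1, -2.2]
opening: 0.164
grasp_force: 45.0
```

Request:
{"fn": "servo_tool", "kwargs": {"xyz": [[0,0,-0.15],[0,0,-0.3],[0,0,-0.45],[0,0,-0.57],[0,0,-0.57]], "rot": [[0,0,0],[0,0,0],[0,0,0],[0,0,0],[0,0,0]], "jaw": [0.1,0.1,0.1,0.1,0.1]}}

```text
time: 19.6
tcp_pos: [454.8, 255.4, 253.7]
tcp_rot: [0.003, 0.014, 1.0, 0.0]
force: [0.5, -0.2, -1.3]
opening: 0.167
grasp_force: 45.0
```

Request:
{"fn": "servo_tool", "kwargs": {"xyz": [[-0.01,-0.2,0],[-0.01,-0.4,0],[-0.02,-0.6,0],[-0.03,-0.8,0],[-0.03,-0.92,0]], "rot": [[0,0,0.13],[0,0,0.26],[0,0,0.39],[0,0,0.52],[0,0.004,0.64]], "jaw": [0.1,0.1,0.1,0.1,0.1]}}

```text
time: 20.1
tcp_pos: [454.4, 160.5, 251.1]
tcp_rot: [0.0, 0.182, 0.983, -0.001]
force: [-1.1, 0.3, -2.1]
opening: 0.165
grasp_force: 45.0
```

Request:
{"fn": "servo_tool", "kwargs": {"xyz": [[-0.07,-0.17,0],[-0.14,-0.34,0],[-0.2,-0.51,0],[-0.27,-0.68,0],[-0.33,-0.86,0]], "rot": [[0,0,0.13],[0,0,0.26],[0,0,0.39],[0,0,0.52],[0,0.003,0.64]], "jaw": [0.1,0.1,0.1,0.1,0.1]}}

```text
time: 20.6
tcp_pos: [454.7, 69.6, 251.5]
tcp_rot: [-0.0, 0.343, 0.939, -0.0]
force: [0.1, 0.3, -1.4]
opening: 0.168
grasp_force: 45.0
```

Request:
{"fn": "servo_tool", "kwargs": {"xyz": [[-0.1,-0.17,0],[-0.2,-0.34,0],[-0.3,-0.5,0],[-0.4,-0.67,0],[-0.51,-0.83,0]], "rot": [[0,0,0.14],[0,0,0.28],[0,0,0.42],[0,0,0.55],[0,0,0.685]], "jaw": [0.1,0.1,0.1,0.1,0.1]}}

```text
time: 21.1
tcp_pos: [440.1, -26.8, 251.5]
tcp_rot: [-0.0, 0.505, 0.863, -0.0]
force: [0.6, 0.5, -0.9]
opening: 0.167
grasp_force: 45.0
```

Request:
{"fn": "servo_tool", "kwargs": {"xyz": [[-0.19,-0.15,0],[-0.38,-0.3,0],[-0.58,-0.45,0],[-0.77,-0.6,0],[-0.77,-0.6,0]], "rot": [[0,0,0.17],[0,0,0.34],[0,0,0.51],[0,0,0.685],[0,0,0.685]], "jaw": [0.1,0.1,0.1,0.1,0.1]}}

```text
time: 21.6
tcp_pos: [425.5, -126.2, 251.3]
tcp_rot: [-0.0, 0.653, 0.758, -0.001]
force: [-0.2, -0.8, -1.8]
opening: 0.164
grasp_force: 45.0
```

Run:
```python
from h import *
from plant import *
import cv2
s=observe(); r0=Q(s["tcp_rot"]); T=down(RAIL[2]+np.pi/2); print(s["q"].round(2),s["tcp_pos"],s["opening"],s["force"])
print("rotvec err deg",np.degrees((r0.inv()*T).as_rotvec()).round(2))
plan(s["tcp_pos"],r0,[(place(RAIL,[(-50,146.9,252)])[0],T)])
a=get_image("side")["pixels"][:,:,::-1]; b=get_image("top")["pixels"][:,:,::-1]
f=lambda i,x,y,w,h:cv2.resize(i[y:y+h,x:x+w],None,fx=4,fy=4,interpolation=cv2.INTER_CUBIC)
# full images stored too
cv2.imwrite("pics/pre_s.png",a); cv2.imwrite("pics/pre_t.png",b)
cv2.imwrite("pics/pre.png",np.hstack([f(a,270,90,110,140),f(b,320,120,90,140)]))
```

```text
[ 1.43  0.3  -1.37  2.    0.34  1.11  0.06] [ 425.46059918 -126.19621964  251.28392477] 0.16442452383037642 [-0.24759346 -0.75351731 -1.80936105]
rotvec err deg [-0.08  0.05 -0.39]
xyz [0.021, 0.68, -0.005] rot [-0.001, 0.001, -0.006] rows>= 2
xyz [0.018, 0.68, -0.004] rot [-0.002, 0.001, -0.007] rows>= 2
  at [ 559.3 -102.   252. ]
```

View pics/pre.png

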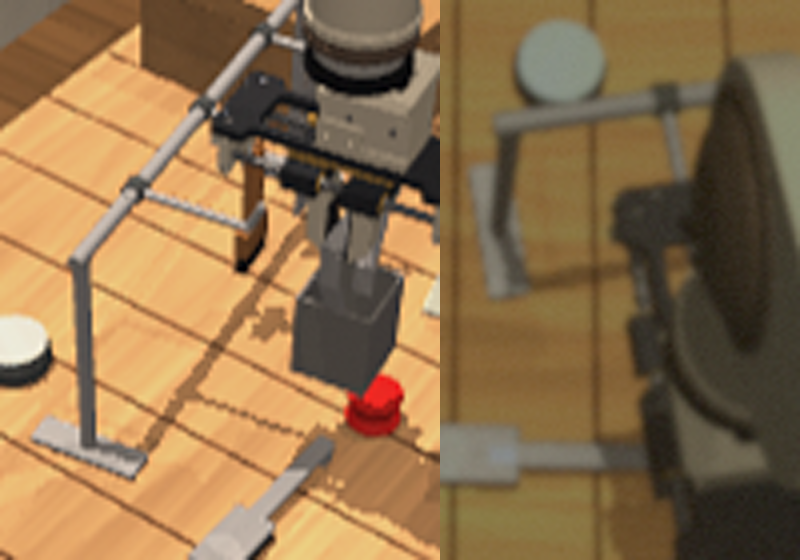

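The view shows the caddy upright beneath the gripper, clear in front of the free hook (tip at about (263,210) in the left crop), with bottom corners at (292,372) and (362,393). Checking its level and lateral offset against prediction.

Run:
```python
from h import *
from plant import *
s=observe(); r0=Q(s["tcp_rot"]); tp=s["tcp_pos"]
# tool frame: mid at (-26.9,0,-10.2); caddy up = -tool z
c=lambda l:tp+r0.apply([-26.9+l[1],l[0],-10.2-(l[2]-148)])  # l: (perp,bar,height)
for l in [(-32,33,0),(-32,-33,0),(32,33,0),(32,-33,0),(-32,33,80),(-32,-33,80),(32,33,80),(32,-33,80)]:
    u=proj("side",[c(l)])[0]; print(l,((u-[270,90])*4).round(0))
# hook arm: seen side pixels now
for l in [(0,120,220),(-100,120,220),(-110,120,248)]: print("hook",l,((proj("side",place(RAIL,[l]))[0]-[270,90])*4).round(0))
```

```text
(-32, 33, 0) [359. 399.]
(-32, -33, 0) [391. 348.]
(32, 33, 0) [286. 373.]
(32, -33, 0) [319. 323.]
(-32, 33, 80) [367. 326.]
(-32, -33, 80) [400. 274.]
(32, 33, 80) [291. 299.]
(32, -33, 80) [326. 249.]
hook (0, 120, 220) [136. 190.]
hook (-100, 120, 220) [249. 228.]
hook (-110, 120, 248) [262. 204.]
```

Run:
```python
from h import *
from plant import *
s=observe(); r0=Q(s["tcp_rot"]); T=down(RAIL[2]+np.pi/2)
plan(s["tcp_pos"],r0,[(place(RAIL,[(-50,148.7,253)])[0],T)])
```

```text
xyz [0.008, 0.674, -0.007] rot [-0.0, -0.0, 0.0] rows>= 2
xyz [0.008, 0.674, -0.008] rot [-0.001, -0.001, 0.001] rows>= 2
  at [ 559.1 -100.2  253. ]
```

Request:
{"fn": "servo_tool", "kwargs": {"xyz": [[0,0.15,-0.01],[0,0.3,-0.01],[0.01,0.45,-0.01],[0.01,0.6,-0.01],[0.01,0.67,-0.01]], "rot": [[0,0,0],[0,0,0],[0,0,0],[0,0,0],[0,0,0]], "jaw": [0.1,0.1,0.1,0.1,0.1]}}

```text
time: 22.2
tcp_pos: [493.7, -109.2, 252.8]
tcp_rot: [-0.0, 0.648, 0.761, 0.001]
force: [0.1, 0.6, -1.9]
opening: 0.167
grasp_force: 45.0
```

Request:
{"fn": "servo_tool", "kwargs": {"xyz": [[0,0.15,-0.01],[0,0.3,-0.01],[0.01,0.45,-0.01],[0.01,0.6,-0.01],[0.01,0.67,-0.01]], "rot": [[0,0,0],[0,0,0],[0,0,0],[0,0,0],[0,0,0]], "jaw": [0.1,0.1,0.1,0.1,0.1]}}

```text
time: 22.7
tcp_pos: [559.3, -98.4, 253.7]
tcp_rot: [-0.0, 0.649, 0.761, 0.001]
force: [-0.1, -0.1, -1.5]
opening: 0.168
grasp_force: 45.0
```

Request:
{"fn": "servo_tool", "kwargs": {"xyz": [[0,0,0],[0,0,0],[0,0,0]], "rot": [[0,0,0],[0,0,0],[0,0,0]], "jaw": [0.1,0.1,0.1]}}

```text
time: 23.0
tcp_pos: [557.8, -99.8, 253.7]
tcp_rot: [-0.0, 0.65, 0.76, -0.0]
force: [0.9, -0.7, -0.6]
opening: 0.168
grasp_force: 45.0
```

Run:
```python
from h import *
from plant import *
import cv2
s=observe(); r0=Q(s["tcp_rot"]); T=down(RAIL[2]+np.pi/2); print(s["tcp_pos"],s["wrist_torque"])
plan(s["tcp_pos"],r0,[(place(RAIL,[(-50,148.7,214)])[0],T)])
cv2.imwrite("pics/in_s.png",get_image("side")["pixels"][:,:,::-1]); cv2.imwrite("pics/in_w.png",get_image("wrist")["pixels"][:,:,::-1])
f=lambda n,x,y,w,h,k:cv2.resize(cv2.imread(n)[y:y+h,x:x+w],None,fx=k,fy=k,interpolation=cv2.INTER_CUBIC)
A=f("pics/in_s.png",285,105,70,100,6); B=cv2.resize(cv2.imread("pics/in_w.png"),(380,238))
out=np.zeros((600,800,3),np.uint8); out[:,:420]=A; out[:238,420:]=B; cv2.imwrite("pics/in.png",out)
c=lambda l:s["tcp_pos"]+r0.apply([-28.7+l[1],l[0],-10.2-(l[2]-148)])
for l in [(-32,33,0),(32,33,0),(-32,33,80),(32,33,80),(-8,50,156),(8,50,156)]: print(l,((proj("side",[c(l)])[0]-[285,105])*6).round(0))
for l in [(0,120,220),(-100,120,220),(-110,120,248)]: print("hook",l,((proj("side",place(RAIL,[l]))[0]-[285,105])*6).round(0))
```

```text
[557.80995645 -99.80986246 253.73271362] [ 0.01202469 -0.11300975  0.06496799]
xyz [-0.005, 0.012, 0.397] rot [-0.001, 0.001, 0.002] rows>= 1
  at [ 559.  -100.1  214. ]
(-32, 33, 0) [222. 424.]
(32, 33, 0) [118. 387.]
(-32, 33, 80) [225. 314.]
(32, 33, 80) [117. 276.]
(-8, 50, 156) [170. 206.]
(8, 50, 156) [142. 196.]
hook (0, 120, 220) [115. 194.]
hook (-100, 120, 220) [284. 251.]
hook (-110, 120, 248) [303. 216.]
```

View pics/in.png

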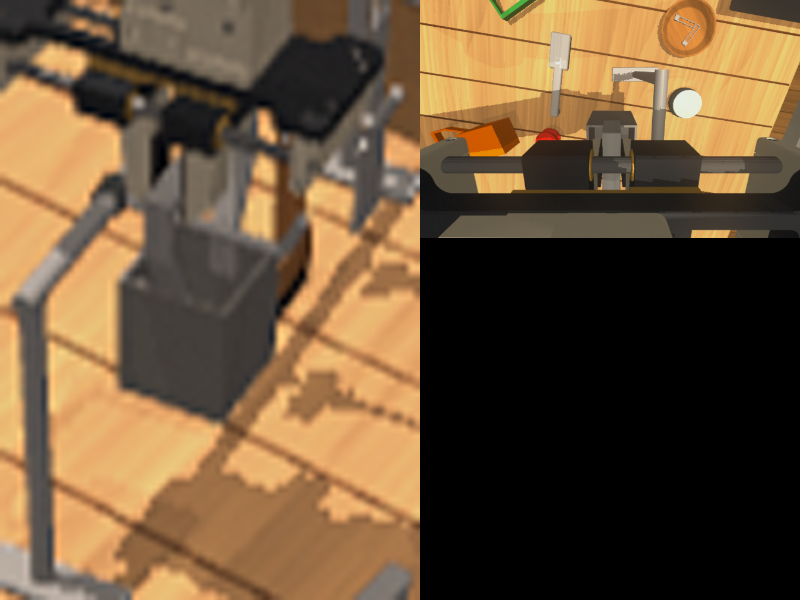

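The view shows the bin's bottom corners at (121,386) and (222,418), against predicted (118,387) and (222,424). The hook passes under the bar between the legs, so the bar is over the hook. Lowering gently and watching the force.

Request:
{"fn": "servo_tool", "kwargs": {"xyz": [[0,0,0.1],[0,0,0.2],[0,0.01,0.3],[0,0.01,0.36],[0,0.01,0.36]], "rot": [[0,0,0],[0,0,0],[0,0,0],[0,0,0],[0,0,0]], "jaw": [0.1,0.1,0.1,0.1,0.1]}}

```text
time: 23.6
tcp_pos: [558.7, -99.5, 216.4]
tcp_rot: [-0.001, 0.65, 0.76, -0.0]
force: [0.4, -0.0, -1.6]
opening: 0.167
grasp_force: 45.0
```

Request:
{"fn": "servo_tool", "kwargs": {"xyz": [[0,0,0.01],[0,0,0.02],[0,0,0.02],[0,0,0.02]], "rot": [[0,0,0],[0,0,0],[0,0,0],[0,0,0]], "jaw": [0.1,0.1,0.1,0.1]}}

```text
time: 24.0
tcp_pos: [559.7, -99.6, 216.1]
tcp_rot: [0.0, 0.65, 0.76, 0.0]
force: [-0.7, -0.1, -1.5]
opening: 0.166
grasp_force: 45.0
```

Request:
{"fn": "servo_tool", "kwargs": {"xyz": [[0,0,0.01],[0,0,0.01],[0,0,0.01]], "rot": [[0,0,0],[0,0,0],[0,0,0]], "jaw": [0.1,0.1,0.1]}}

```text
time: 24.3
tcp_pos: [559.5, -99.6, 214.9]
tcp_rot: [0.0, 0.65, 0.76, 0.0]
force: [0.1, -0.7, -1.0]
opening: 0.167
grasp_force: 45.0
```

Request:
{"fn": "servo_tool", "kwargs": {"xyz": [[0,0,0.01],[0,0,0.01],[0,0,0.01]], "rot": [[0,0,0],[0,0,0],[0,0,0]], "jaw": [0.1,0.1,0.1]}}

```text
time: 24.6
tcp_pos: [559.7, -99.5, 213.9]
tcp_rot: [0.0, 0.65, 0.76, 0.0]
force: [-0.8, 0.1, -0.2]
opening: 0.165
grasp_force: 45.0
```

Request:
{"fn": "servo_tool", "kwargs": {"xyz": [[0,0,0.01],[0,0,0.01],[0,0,0.01]], "rot": [[0,0,0],[0,0,0],[0,0,0]], "jaw": [0.1,0.1,0.1]}}

```text
time: 24.9
tcp_pos: [559.8, -99.5, 213.3]
tcp_rot: [0.0, 0.65, 0.76, 0.0]
force: [-1.7, 0.1, 4.4]
opening: 0.166
grasp_force: 45.0
```

Run:
```python
from plant import *
s=observe(); print(s["tcp_pos"],s["force"],s["wrist_torque"])
```

```text
[559.76716556 -99.53020473 213.31509819] [-1.70457013  0.1027091   4.36178006] [-0.13994138  0.20330799 -0.04169522]
```

Contact at the expected height. Opening a little so the fingers stay clear of the rail, then straight up.

Request:
{"fn": "servo_tool", "kwargs": {"xyz": [[0,0,-0.005],[0,0,-0.005],[0,0,-0.005],[0,0,-0.005],[0,0,-0.005]], "rot": [[0,0,0],[0,0,0],[0,0,0],[0,0,0],[0,0,0]], "jaw": [0.2,0.25,0.3,0.35,0.35], "grip_force": 10}}

```text
time: 25.4
tcp_pos: [559.5, -99.5, 213.2]
tcp_rot: [-0.0, 0.65, 0.76, 0.0]
force: [-0.7, -0.4, 0.8]
opening: 0.347
grasp_force: 0.0
```

Request:
{"fn": "servo_tool", "kwargs": {"xyz": [[0,0,0],[0,0,0],[0,0,0],[0,0,0],[0,0,0]], "rot": [[0,0,0],[0,0,0],[0,0,0],[0,0,0],[0,0,0]], "jaw": [0.35,0.35,0.35,0.35,0.35]}}

```text
time: 25.9
tcp_pos: [559.6, -99.6, 213.3]
tcp_rot: [0.0, 0.65, 0.76, 0.0]
force: [-0.9, -0.3, -0.8]
opening: 0.351
grasp_force: 0.0
```

Request:
{"fn": "servo_tool", "kwargs": {"xyz": [[0,0,0],[0,0,0],[0,0,0],[0,0,0],[0,0,0]], "rot": [[0,0,0],[0,0,0],[0,0,0],[0,0,0],[0,0,0]], "jaw": [0.35,0.35,0.35,0.35,0.35]}}

```text
time: 26.4
tcp_pos: [559.6, -99.6, 213.3]
tcp_rot: [0.0, 0.65, 0.76, 0.0]
force: [0.1, -0.6, -0.5]
opening: 0.351
grasp_force: 0.0
```

Request:
{"fn": "servo_tool", "kwargs": {"xyz": [[0,0,-0.1],[0,0,-0.3],[0,0,-0.5],[0,0,-0.8],[0,0,-1]], "rot": [[0,0,0],[0,0,0],[0,0,0],[0,0,0],[0,0,0]], "jaw": [0.35,0.35,0.35,0.35,0.35]}}

```text
time: 26.9
tcp_pos: [560.2, -99.1, 316.0]
tcp_rot: [0.001, 0.65, 0.76, 0.001]
force: [0.1, -1.2, -0.1]
opening: 0.354
grasp_force: 0.0
```

Request:
{"fn": "servo_tool", "kwargs": {"xyz": [[0,-0.3,-0.2],[0,-0.7,-0.4],[0,-1,-0.5],[0,-1,-0.5],[0,-1,-0.5]], "rot": [[0,0,0],[0,0,0],[0,0,0],[0,0,0],[0,0,0]], "jaw": [0.35,0.35,0.35,0.35,0.35]}}

```text
time: 27.4
tcp_pos: [460.7, -116.6, 364.0]
tcp_rot: [0.001, 0.651, 0.759, -0.001]
force: [-0.1, 0.1, 0.3]
opening: 0.349
grasp_force: 0.0
```

```bash
cat > m.py <<'E'
from h import *
from plant import *
import cv2,sys
def grab(n,tag):
    a=get_image(n)["pixels"][:,:,::-1]; cv2.imwrite(f"pics/{tag}.png",a); return a
a=grab("side","f_s"); b=grab("top","f_t"); s=observe(); print(s["tcp_pos"],s["time"])
# predicted hanging pose, silhouettes vs. before-image difference (bin)
def pred(n,mid=(-50,120),roll=0):
    for l in [(-32,33,0),(32,33,0),(-32,-33,0),(32,-33,0),(-32,33,80),(32,33,80),(-32,-33,80),(-8,50,156),(8,50,156),(-8,-50,156),(8,-50,156)]:
        w=place(RAIL,[(mid[0]+l[0],mid[1]+l[1],l[2]+76)]); print(n,l,proj(n,w)[0].round(1))
for n,i,i0 in (("side",a,"side0"),("top",b,"top0")):
    pred(n)
E
python3 m.py
```

```text
[ 461.45491933 -114.63139427  363.55315908] 27.5
side (-32, 33, 0) [321.6 184.1]
side (32, 33, 0) [304.6 177.8]
side (-32, -33, 0) [330.3 172. ]
side (32, -33, 0) [313.6 166. ]
side (-32, 33, 80) [322.  166.5]
side (32, 33, 80) [304.4 160.2]
side (-32, -33, 80) [331.  154.3]
side (-8, 50, 156) [313.  149.2]
side (8, 50, 156) [308.4 147.6]
side (-8, -50, 156) [327.4 131.1]
side (8, -50, 156) [322.9 129.6]
top (-32, 33, 0) [361.4 195.4]
top (32, 33, 0) [357.4 172.4]
top (-32, -33, 0) [386.  191.8]
top (32, -33, 0) [381.7 168.9]
top (-32, 33, 80) [364.9 187.6]
top (32, 33, 80) [360.5 162.7]
top (-32, -33, 80) [391.7 183.8]
top (-8, 50, 156) [359.5 169.7]
top (8, 50, 156) [358.3 163. ]
top (-8, -50, 156) [403.4 163.5]
top (8, -50, 156) [402.1 156.8]
```

```bash
cat > m2.py <<'E'
from h import *
import cv2
from scipy.optimize import minimize
i=cv2.imread("pics/f_s.png"); i0=cv2.imread("pics/side0.png")
d=np.abs(i.astype(int)-i0).max(2)>25; sat=(i.max(2).astype(int)-i.min(2))<28
m=(d&sat&(i.max(2)<150)).astype(np.uint8)
m[:,:295]=0; m[:,342:]=0; m[:152]=0; m[200:]=0
n,lab,st,ce=cv2.connectedComponentsWithStats(m); print(st[1:],ce[1:].round(1))
for r in range(150,190): print(r,''.join('#' if v else '.' for v in m[r,298:338]))
def hull(q):
    B=np.array([(x,y,z) for x in(-32,32) for y in(-33,33) for z in(-148,-68)],float)
    B=R.from_euler("xy",[q[2],q[3]],degrees=True).apply(B)
    P=proj("side",place(RAIL,B*[1,1,1]+[q[0],q[1],224]))
    K=8; c=cv2.convexHull(((P-[295,140])*K).astype(np.float32)).astype(np.int32)
    M=np.zeros((60*K,48*K),np.uint8); cv2.fillConvexPoly(M,c,1); return M
k=cv2.resize(m[140:200,295:343].astype(np.float32),None,fx=8,fy=8,interpolation=cv2.INTER_LINEAR)>.5
def cost(q):
    M=hull(q)>0; return 1-(M&k).sum()/(M|k).sum()
for q0 in ([-50,120,0,0],[-52,118,4,0],[-52,122,-4,0]):
    r=minimize(cost,q0,method="Nelder-Mead",options=dict(initial_simplex=np.array(q0)+np.vstack([np.zeros(4),np.eye(4)*4])));print(r.x.round(2),r.fun)
E
python3 m2.py
```

```text
[[305 152  26  32 656]] [[317.1 165.9]]
150 ........................................
151 ........................................
152 ...........###############..............
153 ...........#################............
154 ...........#####################........
155 ...........######################.......
156 ..........#######################.......
157 .........########################.......
158 .........########################.......
159 ........########################........
160 .......#########################........
161 .......#########################........
162 .......#########################........
163 .......#########################........
164 .......#########################........
165 .......#########################........
166 .......#########################........
167 .......#########################........
168 .......#########################........
169 .......#########################........
170 .......#########################........
171 .......#########################........
172 .......########################.........
173 .......##############
[... 187 characters left out ...]
............
178 ..........#################.............
179 .............#############..............
180 ................##########..............
181 ...................######...............
182 ....................####................
183 .......................#................
184 ........................................
185 ........................................
186 ........................................
187 ........................................
188 ........................................
189 ........................................
[-55.77 119.17  -0.22  -2.75] 0.092955479675504
[-48.39 118.91   0.49   0.41] 0.10326261824577965
[-53.25 125.39  -3.2   -1.61] 0.08746011626382277
```

Run:
```python
from h import *
from plant import *
import cv2
def edges(i):
    g=i.astype(float).sum(2); out=[]
    for lo,hi,rows in((301,310,range(163,175)),(324,335,range(158,169))):
        e=[]
        for r in rows:
            q=np.abs(np.gradient(g[r,lo:hi])); q=np.where(q>.4*q.max(),q,0); e.append((q*np.arange(lo,hi)).sum()/q.sum())
        out.append(np.polyfit(list(rows),e,1)[0]); print(np.round(e,1))
    return out
a=cv2.imread("pics/f_s.png"); print(edges(a))
b=get_image("side")["pixels"][:,:,::-1]; print(edges(b), np.abs(a.astype(int)-b)[140:190,298:338].max())
for t in(-3,-1,0,1,3):
    sl=[]
    for l in((32,33),(-32,-33)):
        B=R.from_euler("x",t,degrees=True).apply([(*l,-148),(*l,-68)]); P=proj("side",place(RAIL,B+[-50,120,224])); sl.append((P[1,0]-P[0,0])/(P[1,1]-P[0,1]))
    print(t,np.round(sl,3))
```

```text
[303.6 303.7 304.3 302.5 303.5 303.6 303.6 304.  304.1 304.1 304.4 304.4]
[330.2 331.9 329.9 330.2 328.9 328.9 329.6 331.3 332.9 332.  329.6]
[np.float64(0.077929024778719), np.float64(0.08632918298255318)]
[303.9 304.  304.3 302.5 303.5 303.6 303.6 304.  304.1 304.1 304.4 304.4]
[330.2 331.9 329.9 330.1 328.3 328.9 329.6 331.4 332.9 332.7 329.6]
[np.float64(0.05798338691694581), np.float64(0.11326330298979995)] 14
-3 [ 0.047 -0.015]
-1 [ 0.024 -0.034]
0 [ 0.013 -0.044]
1 [ 0.002 -0.053]
3 [-0.018 -0.07 ]
```

Run:
```python
import cv2, numpy as np
a=cv2.imread("pics/f_s.png").astype(float); s=a.max(2)-a.min(2)
print(s[160:184:2,300:335].astype(int))
def cross(row,lo,hi,lev,sgn):
    v=s[row,lo:hi]
    for k in range(len(v)-1):
        if (v[k]-lev)*(v[k+1]-lev)<=0 and sgn*(v[k+1]-v[k])>0: return lo+k+(lev-v[k])/(v[k+1]-v[k])
for lo,hi,sg,rows in((300,312,-1,range(162,176)),(322,336,1,range(157,170))):
    e=[cross(r,lo,hi,50,sg) for r in rows]; print([None if x is None else round(x,2) for x in e])
    k=[(r,x) for r,x in zip(rows,e) if x]; print(np.polyfit(*zip(*k),1)[0])
```

```text
[[114 119 120 122  73  18  13  14  11   8   7   7   8   9   9  10  10  11
   12  11  10  11  11   9  11  19  14   9   7   3  66 124 122 121  89]
 [120 119 120 128  62  11   9  10  12  17  16   9   7   9   9   9  10  11
   11  11  10  10   9  12  20  13   9   8   7   3  65 124 123  92  88]
 [ 99 105 122 129  62  12   9  11  11  10  11  10  11  10  11  11  13  14
   13  12  12  10  20  19  10   8   9   8   7   5  60  88  89  87  81]
 [119 122 124  95  37   9  10  12  12  10  10  11  10  10  10  10  10  10
   10  11  18  22  13   8   8   8   9   9   7   3  69  88  85  81 129]
 [125 125 126 130  63  12  10  11  11  12  11  11  10  11  10  11  11  10
   11  10  11  10   8   7   8  10   9   8   7   3  62  82  85  88  88]
 [124 124 126 129  72  16   8  11  10  11  11  11  12   9   9  11  11  11
   10  10  11  11   8   9   8   9   9   8   7   3  61 129 122 120 122]
 [123 123 124 129  85  19   7  11  11  10  11  11  11  10  11  10  10  11
   11  10  11   9   8   9   9   9   9   7   2  63 117 122 123  97  89]
 [123 124 124 125  86  19   8   9  11  11  12  11  11   9  10  10  10  10
   11  10  
[... 520 characters left out ...]
 117 119 121 121 119 116 114 113 112 117 105  52
   19  17   7   2  64 122 126 123 123 123 123 123 122 122 123 119 104]]
[np.float64(304.24), np.float64(304.24), np.float64(304.24), np.float64(304.09), np.float64(303.78), np.float64(304.0), np.float64(304.25), np.float64(304.24), np.float64(304.39), np.float64(304.54), np.float64(304.53), np.float64(304.55), np.float64(304.54), np.float64(304.56)]
0.04029420846831983
[np.float64(331.47), np.float64(330.61), np.float64(330.0), np.float64(329.75), np.float64(329.76), np.float64(329.76), np.float64(329.75), np.float64(329.82), np.float64(329.87), np.float64(329.71), np.float64(329.74), np.float64(329.8), np.float64(329.84)]
-0.08083050137501986
```

Edges suggest it may hang 2–3° off. I'll place the wrist camera above it for a finer measurement.

Run:
```python
from h import *
from plant import *
w=np.load("wrist.npz"); K,M=w["K"],w["M"]; print(M.round(2).tolist(),K[0,0])
s=observe(); T=down(RAIL[2]+np.pi/2)
for y in (40,60,80):
  for z in (340,380):
    A=np.eye(4); A[:3,:3]=T.as_matrix(); A[:3,3]=place(RAIL,[(-50,y,z)])[0]
    print(y,z,[proj(None,place(RAIL,[l]),K,A@M)[0].round(0).tolist() for l in((-50,170,232),(-50,70,232),(-50,120,76),(-100,120,224),(0,120,224))])
plan(s["tcp_pos"],Q(s["tcp_rot"]),[(place(RAIL,[(-50,60,380)])[0],T)])
```

```text
[[0.0, 0.96, 0.26, 72.09], [1.0, -0.0, -0.0, -1.62], [0.0, 0.26, -0.96, -157.76], [0.0, 0.0, 0.0, 1.0]] 304.5705371867877
40 340 [[324.0, 41.0], [324.0, 167.0], [324.0, 111.0], [266.0, 108.0], [382.0, 108.0]]
40 380 [[324.0, 52.0], [324.0, 161.0], [323.0, 111.0], [273.0, 109.0], [375.0, 109.0]]
60 340 [[324.0, 68.0], [324.0, 189.0], [324.0, 126.0], [267.0, 131.0], [381.0, 131.0]]
60 380 [[324.0, 75.0], [324.0, 180.0], [323.0, 126.0], [274.0, 130.0], [374.0, 130.0]]
80 340 [[324.0, 95.0], [324.0, 210.0], [324.0, 141.0], [268.0, 154.0], [380.0, 154.0]]
80 380 [[324.0, 98.0], [324.0, 199.0], [323.0, 139.0], [275.0, 150.0], [373.0, 150.0]]
xyz [-0.452, 0.491, -0.083] rot [0.001, -0.001, 0.003] rows>= 2
xyz [-0.451, 0.491, -0.083] rot [0.001, -0.001, 0.003] rows>= 2
  at [ 572.7 -187.8  380. ]
```

Request:
{"fn": "servo_tool", "kwargs": {"xyz": [[-0.45,0.49,-0.04],[-0.45,0.49,-0.04],[-0.45,0.49,-0.04]], "rot": [[0,0,0],[0,0,0],[0,0,0]], "jaw": [0.35,0.35,0.35]}}

```text
time: 27.85
tcp_pos: [518.5, -151.4, 365.8]
tcp_rot: [-0.002, 0.649, 0.761, 0.002]
force: [-0.5, 0.9, 0.2]
opening: 0.35
grasp_force: 0.0
```

Request:
{"fn": "servo_tool", "kwargs": {"xyz": [[-0.45,0.49,0.28],[-0.45,0.49,0.28],[-0.45,0.49,0.28],[-0.45,0.49,0.28],[-0.45,0.49,0.28]], "rot": [[0,0,0],[0,0,0],[0,0,0],[0,0,0],[0,0,0]], "jaw": [0.35,0.35,0.35,0.35,0.35]}}

```text
time: 28.35
tcp_pos: [571.5, -186.4, 340.0]
tcp_rot: [0.0, 0.648, 0.761, 0.0]
force: [0.1, 0.5, 0.2]
opening: 0.352
grasp_force: 0.0
```

Run:
```python
from h import *
from plant import *
import cv2
w=np.load("wrist.npz"); K,M=w["K"],w["M"]; s=observe(); print(s["tcp_pos"],s["time"])
A=np.eye(4); A[:3,:3]=Q(s["tcp_rot"]).as_matrix(); A[:3,3]=s["tcp_pos"]; np.save("A.npy",A)
for l in((-50,170,232),(-50,70,232),(-50,120,76),(-100,120,224),(0,120,224),(-58,170,232),(-42,170,232)): print(l,proj(None,place(RAIL,[l]),K,A@M)[0].round(1))
i=get_image("wrist")["pixels"][:,:,::-1]; cv2.imwrite("pics/f_w.png",i)
a=i.astype(int); sat=a.max(2)-a.min(2); v=a.max(2)
c=lambda y,x:'.' if sat[y,x]>40 else "0123456789"[min(9,v[y,x]//26)]
for y in range(56,204,2): print(y,''.join(c(y,x) for x in range(262,390,2)))
```

```text
[ 571.46710321 -186.35664551  339.98780101] 28.35
(-50, 170, 232) [326.2  70.7]
(-50, 70, 232) [325.3 190.8]
(-50, 120, 76) [324.4 127.7]
(-100, 120, 224) [268.7 133. ]
(0, 120, 224) [382.5 133.6]
(-58, 170, 232) [316.3  70.7]
(-42, 170, 232) [336.1  70.8]
56 ................................88888888888888843333348886456787
58 ...............................688888888888888733333488885456787
60 ................................88888888888665333333888885556787
62 ................................66886868655555333336888884566787
64 ................................55555655555555333358888884566787
66 ................................65555555555555333488888884566787
68 ................................66555555555555857888888884566787
70 ...........................7888888887555555688888888888883566787
72 ...........................7888888887555888888888888888884566887
74 ...........................788888888744.5445.44..44.544.44567887
76 ...........................788888888.....................4567887
78 ...........................788888888.....................4567887
80 ........................
[... 3540 characters left out ...]
.4455557..
184 ............................55555555...................4455577..
186 ............................55555555...................4455577..
188 ............................55555555...................4455557..
190 .......................................................4455556..
192 .......................................................4455556..
194 .......................................................4455576..
196 .......................................................4455576..
198 ..............................222......................4455576..
200 .......................................................4455566..
202 .......................................................4455556..
```

Run:
```python
from h import *
import cv2
w=np.load("wrist.npz"); K,M=w["K"],w["M"]; A=np.load("A.npy"); i=cv2.imread("pics/f_w.png").astype(int)
print("top",i[66:74,322].sum(1),"bot",i[185:194,325].sum(1),"hook",i[126:138,300].sum(1),"rim far",(i.max(2)-i.min(2))[96:104,302],"rim near",(i.max(2)-i.min(2))[154:163,302])
for t,e in ((0,0),(-3,5),(-1.5,2.5),(1.5,-2.5)):
    f=lambda l:proj(None,place(RAIL,R.from_euler("x",t,degrees=True).apply([l])+[-50,120+e,224]),K,A@M)[0,1].round(1)
    print(t,"bar",f((0,50,8)),f((0,-50,8)),"rim",f((-20,33,-68)),f((-20,-33,-68)),"hook",proj(None,place(RAIL,[(-72,120,224)]),K,A@M)[0,1].round(1))
```

```text
top [494 513 517 481 613 629 627 625] bot [382 376 382 376 316 352 358 361 361] hook [224 238 386 467 505 558 587 520 473 435 324 231] rim far [133 115  50  37  35  30  30  29] rim near [ 27  27  27  34  37  50  88  99 100]
0 bar 70.7 190.8 rim 98.3 160.2 hook 133.2
-3 bar 64.1 185.5 rim 97.0 159.1 hook 133.2
-1.5 bar 67.4 188.2 rim 97.6 159.7 hook 133.2
1.5 bar 74.1 193.4 rim 99.0 160.7 hook 133.2
```

From above, the bar's ends (rows 69.5 and 188.5), the hook wire (row 132) and the rim all match a straight hang, to about 1 mm and 0.5°. The hand is clear, so I'm handing the job in.

```bash
python3 -c "
from plant import *
print(finish_job())"
```

```text
the job is handed in; nothing more can be done
None
```

The grey caddy was stood upright and let go, then hung by the middle of its handle on the empty hook. It measured straight to about 1 mm and 0.5°, the arm was clear of it, and I handed the job in at about 28 s.

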